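# Hold the crate conveyor's dial on its third notch

## Robot

A 7-joint arm with a two-finger parallel gripper is mounted at the origin on the work surface. World frame = base frame: x ahead of the robot, y to its left, z up, the work surface at z = 0. Lengths are in m, angles in rad, forces in N, time in s.
With the tool pointing down it reaches from about 0.425 to 0.925 m from the base axis. Payload 6.8 kg.
Tool frame: the origin (TCP) lies at the very end of the fingers, on their centre line; the grasp point (between the pads) lies 19 mm behind it; z points along the fingers, y is the direction in which the jaws open and shut (so a half turn about z gives the same grasp; the last joint's range is limited). The gripper opens to 88 mm and grips with 3 to 60 N. Pads are 20 mm wide; open, the fingers measure 115 mm over their backs; the gripper's body (75 mm by 178 mm) begins 61 mm behind the grasp point.
Start: joints at [1.214, 0.477, 0.022, 1.555, -0.011, 1.109, -0.083], TCP at [0.166, -0.654, 0.223] pointing down, gripper open.
Joint ranges: [-2.96, 2.96], [-0.34, 2.1], [-1.41, 1.46], [0.24, 2.44], [-1.37, 4.51], [0.17, 1.92], [-2.96, 2.96]. Speed limits (rad/s): [2.39, 2.39, 3.14, 3.14, 3.14, 3.14, 3.14].

## Interface

Orientations are given as a unit quaternion [x, y, z, w].
In Python, from rig import state, get_image, camera_info, hand_in gives the robot as it stands. The module is installed in compiled form; this text tells all that it offers.
- The arm moves only by the tool apply_moves, never from a script. Its argument "targets" is a list of rows, each a list of 7 numbers: the closure, from 0 (fully open) to 1 (shut), then the shift along the tool's x, y, z in cm, then the turn, a rotation vector about the tool's x, y, z in rad. In form: [[fingers, tx, ty, tz, ax, ay, az], ...]. A call has 1 to 8 rows; each row shifts and turns the commanded pose from where the row before left it, along the tool's axes as they then stand; what a row does not reach is not made up. A row lasts 1/8 s, in which the tool goes at most 62.5 mm and 10.7 degrees, less where a joint would pass 70% of its speed; a pose out of reach is approached as far as the arm can. A call is refused whole if a number of a shift passes 6.25 or a number of a turn 0.188, either way. A call with a gripper value outside its range is refused whole. The fingers move at their own pace and stop on an object; "force" is the grip in N (left out, the last holds). Time passes only in rows, so rows that do not move let the fingers close. It gives the time, the measured TCP pose, the force and the opening at its end, in the units of the state.
- state(): the state, without advancing time (a new reading comes with each control period).
- get_image(name): name is "side" or "top"; returns (picture, depth): 420x560x3 uint8, red, green, blue; 420x560 float32, m along the optical axis (not along the pixel's ray), 0 where there is no reading.
- camera_info(name): a dict with "mtx" (3x3 intrinsics, pixels), "rvec" (rotation vector, rad) and "tvec" (3), from world to camera coordinates, as OpenCV has them. Camera axes: x right, y down, z forward; pixel columns grow to the right and rows downward; lengths in m; the calibration is good to about 2 mm. A picture is of the moment at which its call begins. camera_info takes no time and is no camera call.
- hand_in(): hands the job in, once; it reports no verdict.
The state is a dict: "clock": time; "joints": joint angles; "joint_vel": joint speeds; "tau": joint torques, N m; "ee_pos": TCP position; "tcp_rot": TCP orientation; "contact_force": force on the tool from outside, world axes, zero at the start; "wrist_torque": the same for the moment, N m; "grip_width": finger opening in m.
Only numpy, scipy, OpenCV 4.12 (cv2) and the standard library are available. Lean on these libraries where they do the work, as an engineer would, in place of code of your own. Each camera call takes 0.05 s, during which the arm holds its last target.

## Task

Run the crate conveyor on its third setting: take the pry blade from the green mat, work it into the slot under the front of the control box's clear cover and lever the cover right open with the blade, not with the fingers, then lay the blade back on the mat. Then turn the spring-return dial clockwise with the gripper past its first two notches to the third (green dot, not on to the red end stop) and keep holding it there: the program finishes while the gripper is still holding the dial on the third notch. Leave the tins, jar, carton and bottle where they stand.

Things in the scene. Friction and masses are not known exactly. Their poses are not given: they have to be found in the camera images.
- blade_grip (a point): Where to hold the pry blade: half-way up the front part of its yellow handle (100 mm long, 24 wide, 30 tall, flat sides), 30 mm behind the handle's front end. A steel blade 30 wide, 3 thick sticks out 70 mm ahead at mid-height, its tip 100 mm from this point. About 0.13 kg, balanced near here. +x runs towards the blade tip, z up. It starts lying flat on the mat.
- blade_tip (a point): Middle of the blade's front edge, at the middle of its thickness; 100 mm along +x from blade_grip.
- mat_top (a point): Centre of the top face of the green mat on which the pry blade lies: 300 (along its x) x 130 (along y) x 3 mm, fixed on the table.
- control: Conveyor control box, fixed: grey plinth 45 mm high; origin on the table below the dial's axis. +x points to the hinge side; -x (front) faces the robot. It reaches 80 mm in front of the origin, 100 behind, 85 to each side. On its top, 50 mm from the dial's axis, are dots: grey (rest), white (first notch), white (second), large green (third), red (end stop).
- cover (a joint): Angle of the clear dust cover with orange front wall: 0 shut, grows as the front rises and swings to the hinge side, stop at 1.65 rad. 0.18 kg, damped; from about 1.2 rad on it drops fully open by itself and stays. 144 mm long (hinge to front face), 150 wide, 58 tall above the hinge, open below.
- cover_hinge (a point): Middle of the cover's hinge line (fixed): 74 mm to +x of the control box's origin, 47 mm above the table; the line runs along y; axes as the control box.
- cover_lip (a point): Middle of the lower outer edge of the cover's orange front wall (4 mm thick); moves with the cover. Shut, it is 70 mm in front of the box's origin, 57 mm above the table: a pry slot 12 mm high, 144 wide lies between it and the plinth's top (45 mm up), which sticks out 10 mm in front of it. From the hinge: 144 mm to -x, 10 mm up. The space behind the slot is free for 30 mm.
- dial (a joint): Angle of the spring-return dial, rad: 0 at rest, grows clockwise seen from above; notches (felt as soft bumps) at 0.35, 0.70 and 1.05 (third, green dot), end stop at 1.35. A spring (about 0.1 N m at rest, 0.18 at the third notch; notches add or take up to about 0.04) turns it back to 0 if let go; the notches do not hold it.
- dial_grip (a point): On the dial's axis, half-way up its red grip bar (68 mm long, 14 thick, 34 tall: 53 to 87 mm above the table, over a dark disc 72 mm across). Turns with the dial: x runs along the bar, -x to the white-marked pointer end. At rest x is yawed +0.525 rad from the box's x, so the pointer points towards the robot and to its right; it swings to the left.
- dial_pointer (a point): Pointer end of the dial's red bar, half-way up, 34 mm from the axis.
- tin_red: Bystander, leave alone: red food tin, 74 mm across, 110 tall; origin at the centre of its underside.
- tin_flat: Bystander, leave alone: low blue food tin, 84 mm across, 38 tall; origin at the centre of its underside.
- tin_white: Bystander, leave alone: white-labelled food tin, 74 mm across, 110 tall; origin at the centre of its underside.
- tin_yellow: Bystander, leave alone: yellow food tin, 66 mm across, 90 tall; origin at the centre of its underside.
- jar: Bystander, leave alone: amber jar with white lid, 68 mm across, 120 tall; origin at the centre of its underside.
- carton: Bystander, leave alone: upright brown carton, 110 x 50 x 130 mm; origin at the centre of its underside.
- spray: Bystander, leave alone: white bottle with blue cap, 64 mm across, 140 tall; origin at the centre of its underside.
There are look-alikes about, which are no part of the job. There is more than one size of the part that bears blade_grip; the job needs the smaller.

How it is judged:
On the way, in this order (a step that is already met when the one before it is completed fails the run):
1. the held blade lifts the cover (value of joint cover above 0.25 rad and contact force between blade and cover above 0.1 N and contact force between the fingers and blade above 1 N), for 0.1 s.
2. the cover stands open (value of joint cover above 1.4 rad), for 0.2 s.
3. the blade lies released on its mat, the cover still open (x of blade_grip in the frame of mat_top between -0.15 and 0.15 m and y of blade_grip in the frame of mat_top between -0.065 and 0.065 m and height (world z) of blade_grip below 0.026 m and contact force between the fingers and blade below 0.05 N and linear speed of blade below 0.03 m/s and value of joint cover above 1.4 rad), for 0.2 s.
4. the gripper holds the dial on the third notch (value of joint dial between 0.92 and 1.18 rad and contact force between the fingers and dial above 1 N and contact force between blade and dial below 0.1 N), for 0.5 s.
At the end, for the whole second after the job is handed in: The gripper holds the dial still at 0.92 to 1.18 rad (third notch, 1.05) with more than 1 N of finger contact, and the blade does not touch it; the cover is open by more than 1.4 rad; the pry blade lies flat and released with its grip point over the green mat; no bystander moved more than 30 mm (all of step 3 and all of step 4 and velocity of joint dial between -0.1 and 0.1 rad/s); the arm keeps its last pose, push and grip.
It fails at once if the fingers push the cover while it is still less than 1.2 rad open (contact force between the fingers and cover above 1 N and value of joint cover below 1.2 rad).
It fails at once if the dial is turned while the cover is not open (value of joint dial above 0.3 rad and value of joint cover below 0.8 rad).
It fails at once if a bystander is moved more than 30 mm or tipped (distance of any of tin_red, tin_flat, tin_white, tin_yellow, jar, carton, spray from where it was at the start of the episode above 0.03 m or angle between any of tin_red, tin_flat, tin_white, tin_yellow, jar, carton, spray's own z axis and vertical above 0.5 rad).
It also fails if it takes over 69 s, if anything falls off the work surface, if the arm or the gripper's body presses on something with over 40 N, if the wrist force passes 120 N, or if a joint passes its speed limit or range.

## Working session

There is one attempt and no reset: what is moved stays moved. The work goes in short steps, Python scripts to look and compute and a tool call to move; the robot and the scene stay as the last step left them, time stands still between calls to the robot, and variables do not carry over. Pictures are saved under pics/ and viewed, and the job is handed in when it is done.

Besides the shell and the picture viewer there is one more tool, called after "Request:" by a JSON object that holds its "name" and its "arguments", one argument or row to a line. apply_moves: Moves the arm, as the interface text tells. Its arguments: {"type":"object","properties":{"targets":{"type":"array"},"force":{"type":"number"}},"required":["targets"]}

```bash
mkdir -p pics
cat > h.py <<'E'
import numpy as np, cv2
from rig import state,get_image,camera_info,hand_in
from scipy.spatial.transform import Rotation as R
def cam(n):
    c=camera_info(n);K=np.array(c["mtx"],float);Rm=cv2.Rodrigues(np.array(c["rvec"],float))[0];t=np.array(c["tvec"],float).ravel()
    return K,Rm,t
def ray(n,u,v):
    K,Rm,t=cam(n);d=Rm.T@np.linalg.inv(K)@np.array([u,v,1.]);return -Rm.T@t,d
def onz(n,u,v,z):
    o,d=ray(n,u,v);return o+d*(z-o[2])/d[2]
def proj(n,p):
    K,Rm,t=cam(n);q=K@(Rm@np.array(p)+t);return q[:2]/q[2]
def deproj(n,D):
    K,Rm,t=cam(n);v,u=np.indices(D.shape);P=np.stack([(u-K[0,2])/K[0,0]*D,(v-K[1,2])/K[1,1]*D,D],-1)
    return (P-t)@Rm
def save(name,img,s=1,crop=None):
    if crop: x0,y0,x1,y1=crop; img=img[y0:y1,x0:x1]
    cv2.imwrite("pics/"+name,cv2.resize(cv2.cvtColor(img,cv2.COLOR_RGB2BGR),None,fx=s,fy=s,interpolation=cv2.INTER_CUBIC))
E
python3 - <<'E'
from h import *
s=state();print(s)
for n in("top","side"):
    im,d=get_image(n);save(n+"0.png",im,1.4);np.savez("pics/"+n+"0.npz",im=im,d=d)
    K,Rm,t=cam(n);print(n,K.tolist(),-Rm.T@t,Rm[2])
E
```

```text
{'clock': 0.0, 'joints': array([ 1.21391064,  0.4778165 ,  0.02233567,  1.55645886, -0.01153742,
        1.10926639, -0.08309595]), 'joint_vel': array([ 0.00134046, -0.00058288,  0.00028789,  0.0012429 ,  0.00044253,
        0.00070485,  0.00010155]), 'tau': array([-1.15988119e-04, -5.82859254e+01,  1.53446820e+00, -2.72616577e+01,
       -5.43495209e-02,  1.68416044e-02,  1.72083419e-04]), 'ee_pos': array([ 0.16605278, -0.65363363,  0.2216675 ]), 'tcp_rot': array([ 9.92271995e-01,  1.24078434e-01, -1.62766920e-04, -8.96136210e-04]), 'contact_force': array([-0.88607707, -0.53554711,  0.16131831]), 'wrist_torque': array([-0.05196488,  0.00996907, -0.03005118]), 'grip_width': 0.08770807709531181}
top [[419.5089212788135, 0.0, 278.17396396915046], [0.0, 419.5089212788135, 208.2041381019372], [0.0, 0.0, 1.0]] [ 0.3241685  -0.00359013  1.1029325 ] [ 0.18460435  0.02098222 -0.98258892]
side [[452.969110718971, 0.0, 286.6391480498731], [0.0, 452.969110718971, 204.55271704954473], [0.0, 0.0, 1.0]] [0.26090752 1.25924399 0.80857865] [ 0.17029379 -0.8544288  -0.49086806]
```

View pics/top0.png

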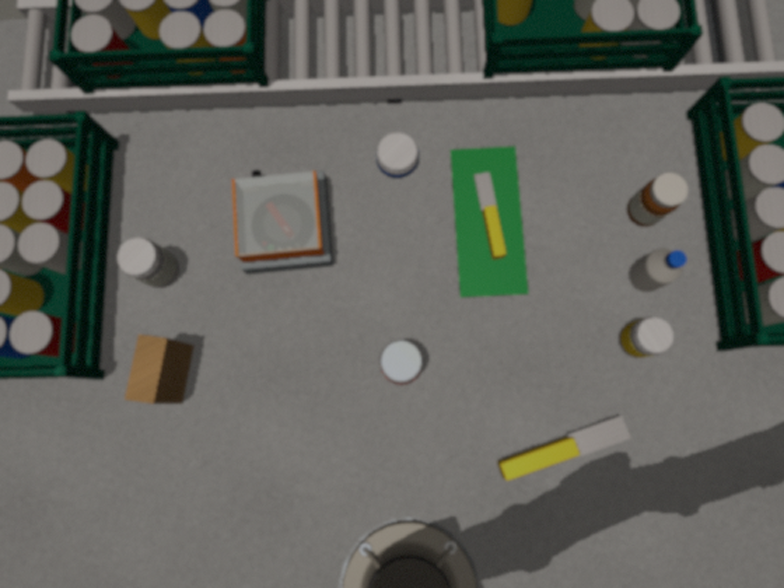

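View pics/side0.png

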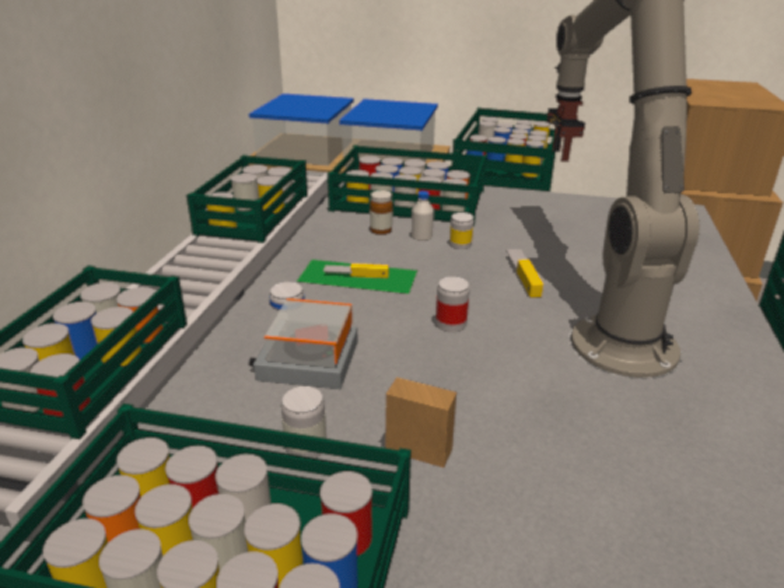

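Two pry blades are visible in the top view (1.4× pixels): A on the mat at (490,215) and B on bare table at (565,450). A looks smaller and lies on the green mat, as the task describes. I'll confirm its size and take measurements.

Run:
```python
from h import *
T=np.load("pics/top0.npz");S=np.load("pics/side0.npz")
out={}
for n,Z in(("top",T),("side",S)):
    im=Z["im"];hsv=cv2.cvtColor(im,cv2.COLOR_RGB2HSV)
    P=deproj(n,Z["d"])
    for nm,lo,hi in(("yellow",(22,150,90),(34,255,255)),("green",(55,120,80),(70,255,255)),("orange",(5,150,120),(16,255,255))):
        m=cv2.inRange(hsv,lo,hi)
        c,_=cv2.findContours(m,cv2.RETR_EXTERNAL,cv2.CHAIN_APPROX_NONE)
        for k in c:
            if cv2.contourArea(k)<80: continue
            r=cv2.minAreaRect(k);mm=np.zeros_like(m);cv2.drawContours(mm,[k],-1,1,-1)
            pts=P[(mm>0)&(Z["d"]>0)]
            print(n,nm,np.round(r[0],1),np.round(r[1],1),"zmed/90",np.round(np.percentile(pts[:,2],[10,50,90]),3),np.round(np.median(pts,0),3))
            if n=="top" and nm in("yellow","green"):
                z=0.018+.015 if nm=="yellow" else .003
                print("   corners",[np.round(onz(n,*b,z)[:2],4).tolist() for b in cv2.boxPoints(r)])
save("a.png",T["im"],5,(310,90,390,220)) if 0 else None
a=cv2.resize(T["im"][95:215,310:390],None,fx=4,fy=4,interpolation=2);b=cv2.resize(T["im"][285:355,340:460],None,fx=3,fy=3,interpolation=2)
c=np.zeros((480,690,3),np.uint8);c[:480,:320]=a;c[:210,325:685]=b
save("blades.png",c)
save("box.png",T["im"],8,(150,110,245,185))
save("boxs.png",S["im"],6,(170,195,270,280))
```

```text
top yellow [384.4 327. ] [14.2 56. ] zmed/90 [0.039 0.042 0.045] [ 0.222 -0.231  0.042]
   corners [[0.2162, -0.1625], [0.2577, -0.2944], [0.2257, -0.3033], [0.1845, -0.1722]]
top yellow [352.8 165.4] [36.5 10.3] zmed/90 [0.027 0.033 0.036] [ 0.634 -0.18   0.033]
   corners [[0.6804, -0.1598], [0.6854, -0.1867], [0.5872, -0.2004], [0.5824, -0.1739]]
top green [349.1 157.9] [104.9  47.1] zmed/90 [0.001 0.004 0.02 ] [ 0.659 -0.173  0.004]
   corners [[0.8131, -0.1099], [0.8175, -0.2406], [0.5213, -0.2397], [0.5166, -0.1152]]
side yellow [ 54.2 407.8] [27.2 39.2] zmed/90 [0.059 0.085 0.1  ] [0.754 0.825 0.085]
side yellow [197.6 400.1] [31.7 37.4] zmed/90 [0.052 0.081 0.1  ] [0.514 0.744 0.081]
side yellow [121.  381.1] [24.2 37. ] zmed/90 [0.063 0.083 0.1  ] [0.675 0.745 0.083]
side yellow [107.2 342.1] [16.2 26.6] zmed/90 [0.071 0.087 0.101] [0.754 0.665 0.087]
side yellow [ 38.2 249.8] [12.3 24.7] zmed/90 [0.137 0.149 0.158] [1.039 0.476 0.149]
side yellow [ 84.2 246.3] [ 3.5 31.1] zmed/90 [0.097 0.127 0.146] [0.963 0.41  0.127]
side yellow [263.5 192.5] [ 9. 27.] zmed/90 [0.009 0.025 0.035] [ 0.635 -0.173  0.025]
side yellow [378.3 198.4] [28.6 12.5] zmed/90 [0.014 0.039 0.045] [ 0.219 -0.206  0.039]
side yellow [329. 169.] [10. 14.] zmed/90 [0.025 0.04  0.056] [ 0.421 -0.406  0.04 ]
side yellow [373.1 113.8] [24.2  5.3] zmed/90 [-0.038 -0.015  0.005] [ 0.273 -1.328 -0.015]
side green [254.6 196.7] [82.1 16.3] zmed/90 [0.002 0.004 0.007] [ 0.648 -0.151  0.004]
side orange [ 81.2 374.1] [21.6 34.7] zmed/90 [0.067 0.085 0.1  ] [0.755 0.746 0.085]
side orange [216.2 249. ] [18.9 54. ] zmed/90 [0.081 0.105 0.108] [0.626 0.29  0.105]
```

View pics/blades.png

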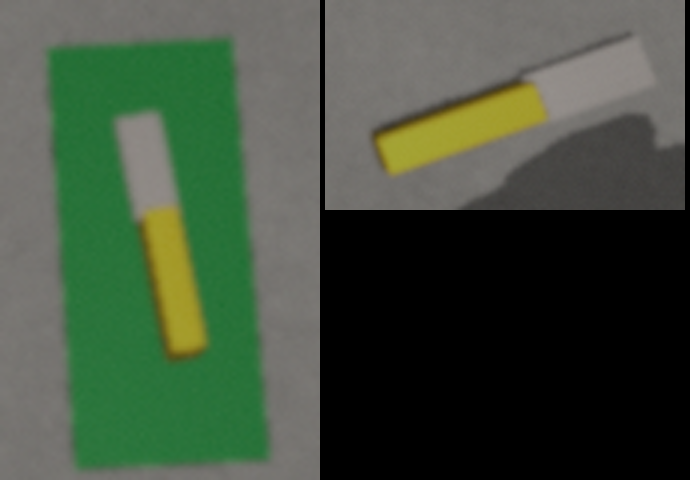

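View pics/box.png

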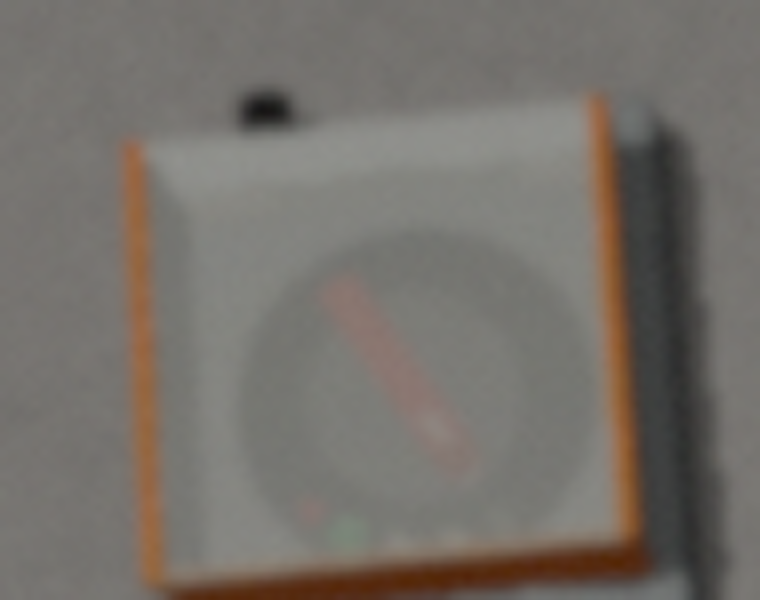

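View pics/boxs.png

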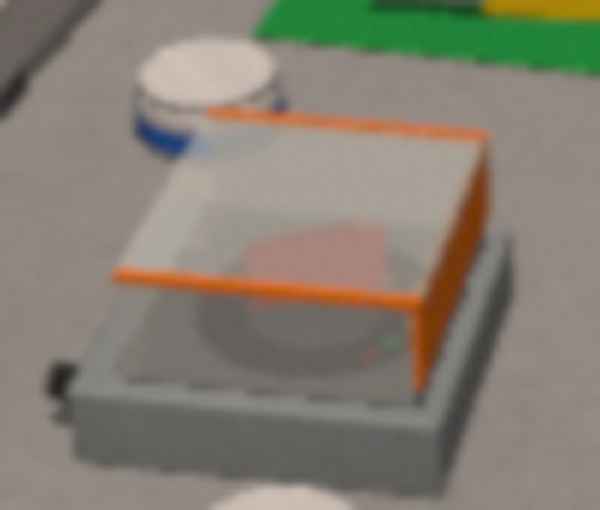

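A has a handle of about 99×25 mm with its top at z≈33 mm, lying on the mat. B's handle is about 138×33 mm. So A at top pixel (353,165) is the smaller blade and the one to use. Next is the box pose, from the cover's top rim in both views.

```bash
cat > box.py <<'E'
from h import *
T=np.load("pics/top0.npz");S=np.load("pics/side0.npz")
# corners of cover rim, full px
top={'FL':(150,580),'FR':(632,540),'HL':(130,145),'HR':(597,95)}
side={'FL':(425,297),'FR':(485,133),'HL':(115,273)}
def tri(a,b):
    A=np.zeros((3,3));r=np.zeros(3)
    for o,d in(a,b):
        d=d/np.linalg.norm(d);M=np.eye(3)-np.outer(d,d);A+=M;r+=M@o
    return np.linalg.solve(A,r)
W={}
for k,(u,v) in top.items():
    u=(u+.5)/8+150-.5;v=(v+.5)/8+110-.5;W[k]=onz("top",u,v,.105)
    print(k,W[k].round(4),end=' ')
    if k in side:
        a,b=side[k];a=(a+.5)/6+170-.5;b=(b+.5)/6+195-.5
        print("tri",tri(ray("top",u,v),ray("side",a,b)).round(4),"side@105",onz("side",a,b,.105).round(4))
    else: print()
fx=(W['HL']+W['HR']-W['FL']-W['FR'])[:2];fy=(W['FL']+W['HL']-W['FR']-W['HR'])[:2]
print("len",np.linalg.norm(fx)/2,np.linalg.norm(fy)/2,"yaw",np.arctan2(fx[1],fx[0]),np.arctan2(-fy[0],fy[1]))
E
python3 box.py
python3 - <<'E'
from h import *
T=np.load("pics/top0.npz");S=np.load("pics/side0.npz")
b=np.array([.6532,-.1775]);y=.141;c,s=np.cos(y),np.sin(y)
for n,Z in(("top",T),("side",S)):
    im=cv2.resize(Z["im"],None,fx=4,fy=4,interpolation=2)
    for dx,dy,z in[(30,12,33),(30,-12,33),(-70,12,33),(-70,-12,33),(100,15,18),(100,-15,18),(0,0,33)]:
        dx/=1000;dy/=1000
        q=proj(n,[b[0]+c*dx-s*dy,b[1]+s*dx+c*dy,z/1000]);cv2.circle(im,tuple(int(round(4*(t+.5)-.5)) for t in q),3,(255,0,0),-1)
    x0,y0=(300,90) if n=="top" else (200,170)
    save("bl_"+n+".png",im[y0*4:y0*4+500,x0*4:x0*4+500])
a=cv2.hconcat([cv2.imread("pics/bl_top.png"),cv2.imread("pics/bl_side.png")][:2]) if 0 else None
E
```

```text
FL [0.5859 0.287  0.105 ] tri [0.5827 0.2853 0.1095] side@105 [0.5827 0.2795 0.105 ]
FR [0.5936 0.1378 0.105 ] tri [0.5937 0.1376 0.1074] side@105 [0.5958 0.1335 0.105 ]
HL [0.7279 0.2964 0.105 ] tri [0.7264 0.2957 0.1068] side@105 [0.7267 0.2935 0.105 ]
HR [0.739  0.1481 0.105 ] 
len 0.1440841943382859 0.14899284028517326 yaw 0.06866300845069642 0.06317223475123664
```

Run:
```python
import cv2,numpy as np
a=cv2.imread("pics/bl_top.png")[:, :400];b=cv2.imread("pics/bl_side.png")[:,:400]
h=min(a.shape[0],b.shape[0]);cv2.imwrite("pics/bl.png",cv2.hconcat([a[:h],b[:h]]))
```

```text
(no output)
```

View pics/bl.png

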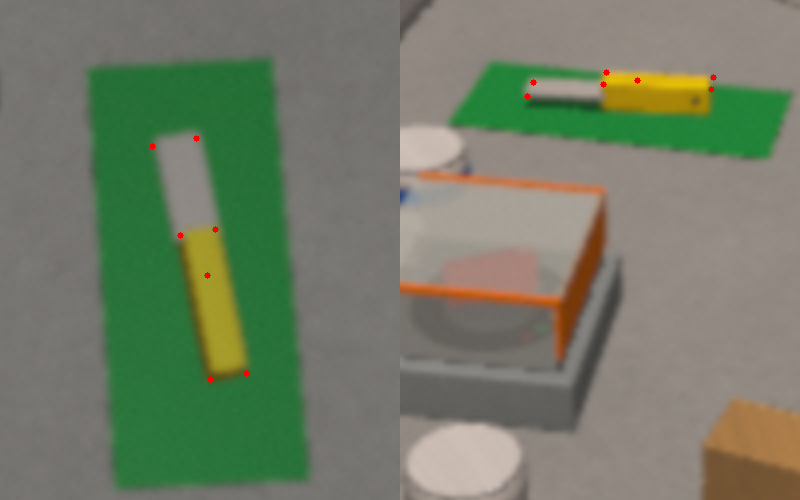

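Run:
```python
from h import *
for nm,u,v,z in[("tin_flat",397,154,.038),("tin_red",401,361,.11),("tin_white",139,257,.11),("carton",150,369,.13),("cartonR",165,340,.13),("carton FR",156,402,.13),("jar",668,191,.12),("spray",676,260,.14),("yel",655,336,.09),("mat",489,221,.003)]:
    print(nm,onz("top",u/1.4,v/1.4,z).round(3))
```

```text
tin_flat [ 0.794 -0.003  0.038]
tin_red [0.391 0.001 0.11 ]
tin_white [0.587 0.457 0.11 ]
carton [0.389 0.419 0.13 ]
cartonR [0.436 0.396 0.13 ]
carton FR [0.334 0.406 0.13 ]
jar [ 0.671 -0.471  0.12 ]
spray [ 0.543 -0.461  0.14 ]
yel [ 0.423 -0.434  0.09 ]
mat [ 0.664 -0.177  0.003]
```

```bash
cat >> h.py <<'E'
def togo(p,yaw,pitch=0):
    """shift (cm, in target tool axes) and turn needed; pitch>0 = blade tip up"""
    s=state();Rc=R.from_quat(s["tcp_rot"])
    Rt=R.from_euler('z',yaw)*R.from_euler('y',-pitch)*R.from_euler('x',np.pi)
    rv=(Rc.inv()*Rt).as_rotvec()
    d=np.array(p)-s["ee_pos"]
    print("t",round(s["clock"],2),"pos",s["ee_pos"].round(4),"F",s["contact_force"].round(1),"w",round(s["grip_width"],4),
      "\n shift cm (cur axes)",(100*Rc.inv().apply(d)).round(2),"(target axes)",(100*Rt.inv().apply(d)).round(2),"turn",rv.round(3))
E
python3 -c "
from h import *
togo([.655,-.178,.1],.135)"
```

```text
t 0.1 pos [ 0.1661 -0.6537  0.2218] F [-0.5  0.4 -0.7] w 0.0877 
 shift cm (cur axes) [ 59.1  -34.05  12.23] (target axes) [ 54.85 -40.56  12.18] turn [-0.002  0.     0.114]
```

Request:
{"name": "apply_moves", "arguments": {
  "targets": [
    [0, 3.9, -2.9, 0, 0, 0, 0.114],
    [0, 3.9, -2.9, 0, 0, 0, 0],
    [0, 3.9, -2.9, 0, 0, 0, 0],
    [0, 3.9, -2.9, 0, 0, 0, 0],
    [0, 3.9, -2.9, 0, 0, 0, 0],
    [0, 3.9, -2.9, 0, 0, 0, 0],
    [0, 3.9, -2.9, 0, 0, 0, 0],
    [0, 3.9, -2.9, 0, 0, 0, 0]
  ]
}}

```text
clock: 1.1
ee_pos: [0.4408, -0.3773, 0.2224]
tcp_rot: [0.998, 0.067, -0.0, -0.0]
contact_force: [0.4, 0.1, -0.1]
grip_width: 0.0876
```

```bash
python3 -c "
from h import *
togo([.655,-.178,.1],.135)"
```

```text
t 1.1 pos [ 0.4408 -0.3773  0.2224] F [ 0.4  0.1 -0.1] w 0.0876 
 shift cm (cur axes) [ 23.9  -16.87  12.23] (target axes) [ 23.9  -16.87  12.24] turn [-0.  0. -0.]
```

Request:
{"name": "apply_moves", "arguments": {
  "targets": [
    [0, 3.95, -2.85, 0, 0, 0, 0],
    [0, 3.95, -2.85, 0, 0, 0, 0],
    [0, 3.95, -2.85, 0, 0, 0, 0],
    [0, 3.95, -2.85, 0, 0, 0, 0],
    [0, 3.95, -2.85, 4, 0, 0, 0],
    [0, 3.95, -2.85, 4, 0, 0, 0],
    [0, 0, 0, 4, 0, 0, 0],
    [0, 0, 0, 0, 0, 0, 0]
  ]
}}

```text
clock: 2.1
ee_pos: [0.6486, -0.177, 0.0994]
tcp_rot: [0.998, 0.068, -0.004, -0.001]
contact_force: [0.5, -0.1, 0.6]
grip_width: 0.0878
```

```bash
python3 -c "
from h import *
togo([.655,-.178,.006],.135)
im,d=get_image('side');save('s1.png',im,5,(200,140,350,230))
im,d=get_image('top');save('t1.png',im,5,(290,90,420,210))"
```

```text
t 2.1 pos [ 0.6486 -0.177   0.0994] F [ 0.5 -0.1  0.6] w 0.0878 
 shift cm (cur axes) [0.69 0.21 9.34] (target axes) [0.62 0.18 9.34] turn [-0.002  0.008  0.001]
```

View pics/s1.png

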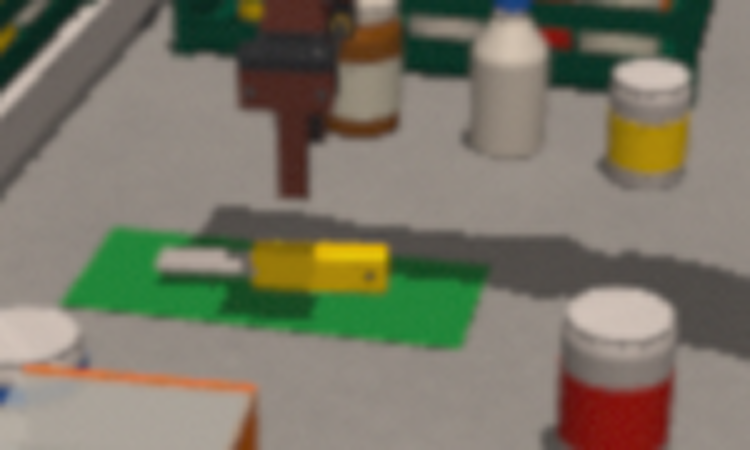

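View pics/t1.png

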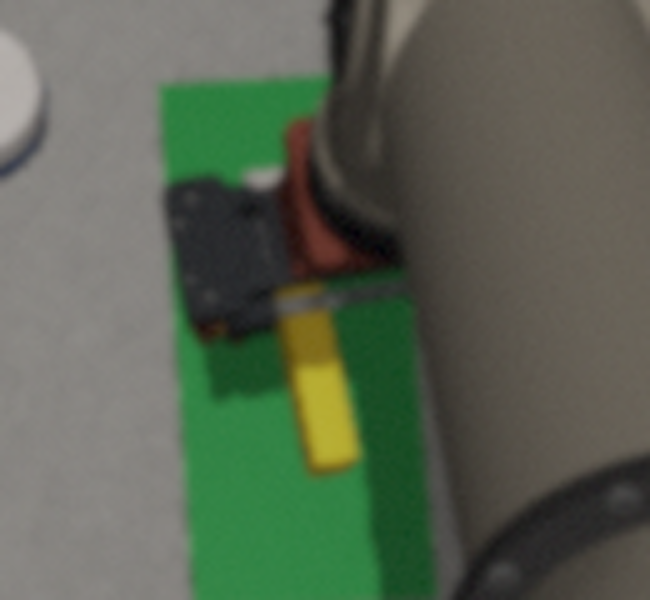

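Both views show the open fingers above the front half of the yellow handle (finger at side pixel ~(258,175)). Next: correct the offset, descend and close.

Request:
{"name": "apply_moves", "arguments": {
  "targets": [
    [0, 0.6, 0.2, 3, 0, 0.008, 0],
    [0, 0, 0, 3, 0, 0, 0],
    [0, 0, 0, 2, 0, 0, 0],
    [0, 0, 0, 1, 0, 0, 0],
    [0, 0, 0, 0, 0, 0, 0]
  ]
}}

```text
clock: 2.82
ee_pos: [0.6582, -0.1793, 0.0136]
tcp_rot: [0.998, 0.067, 0.004, -0.0]
contact_force: [0.4, 0.3, 0.9]
grip_width: 0.0881
```

```bash
python3 -c "
from h import *
togo([.655,-.178,.006],.135)"
```

```text
t 2.83 pos [ 0.6582 -0.1793  0.0136] F [0.4 0.3 0.9] w 0.0881 
 shift cm (cur axes) [-0.31 -0.17  0.76] (target axes) [-0.3  -0.17  0.76] turn [ 0.    -0.008 -0.001]
```

Request:
{"name": "apply_moves", "arguments": {
  "targets": [
    [0, -0.3, -0.15, 0.3, 0, -0.008, 0],
    [0, 0, 0, 0, 0, 0, 0],
    [0, 0, 0, 0, 0, 0, 0]
  ]
}}

```text
clock: 3.2
ee_pos: [0.6553, -0.178, 0.0108]
tcp_rot: [0.998, 0.067, 0.0, 0.0]
contact_force: [0.6, 0.1, 0.9]
grip_width: 0.0875
```

```bash
python3 -c "
from h import *
togo([.655,-.178,.006],.135)"
```

```text
t 3.2 pos [ 0.6553 -0.178   0.0108] F [0.6 0.1 0.9] w 0.0875 
 shift cm (cur axes) [-0.03 -0.    0.48] (target axes) [-0.03 -0.    0.48] turn [ 0.    -0.001 -0.   ]
```

Request:
{"name": "apply_moves", "arguments": {
  "targets": [
    [0, 0, 0, 0.4, 0, 0, 0],
    [0, 0, 0, 0, 0, 0, 0],
    [1, 0, 0, 0, 0, 0, 0],
    [1, 0, 0, 0, 0, 0, 0],
    [1, 0, 0, 0, 0, 0, 0],
    [1, 0, 0, 0, 0, 0, 0]
  ],
  "force": 50
}}

```text
clock: 3.95
ee_pos: [0.655, -0.178, 0.0064]
tcp_rot: [0.998, 0.067, 0.0, 0.0]
contact_force: [0.0, -0.4, -0.1]
grip_width: 0.0512
```

```bash
python3 -c "
from h import *
togo([.655,-.178,.006],.135)"
```

```text
t 3.95 pos [ 0.655  -0.178   0.0064] F [ 0.  -0.4 -0.1] w 0.0512 
 shift cm (cur axes) [0.   0.   0.04] (target axes) [0.   0.   0.04] turn [ 0. -0. -0.]
```

Request:
{"name": "apply_moves", "arguments": {
  "targets": [
    [1, 0, 0, 0, 0, 0, 0],
    [1, 0, 0, 0, 0, 0, 0],
    [1, 0, 0, 0, 0, 0, 0],
    [1, 0, 0, 0, 0, 0, 0],
    [1, 0, 0, -1, 0, 0, 0],
    [1, 0, 0, -1, 0, 0, 0],
    [1, 0, 0, -1, 0, 0, 0],
    [1, 0, 0, 0, 0, 0, 0]
  ]
}}

```text
clock: 4.95
ee_pos: [0.6558, -0.1782, 0.0378]
tcp_rot: [0.998, 0.067, 0.001, 0.0]
contact_force: [0.2, 0.0, -1.6]
grip_width: 0.0238
```

```bash
python3 -c "
from h import *
togo([.655,-.178,.006],.135)
im,d=get_image('side');save('s2.png',im,5,(200,140,350,230))"
```

```text
t 4.95 pos [ 0.6558 -0.1782  0.0378] F [ 0.2  0.  -1.6] w 0.0238 
 shift cm (cur axes) [-0.09 -0.03  3.18] (target axes) [-0.08 -0.03  3.18] turn [ 0.001 -0.002 -0.   ]
```

View pics/s2.png

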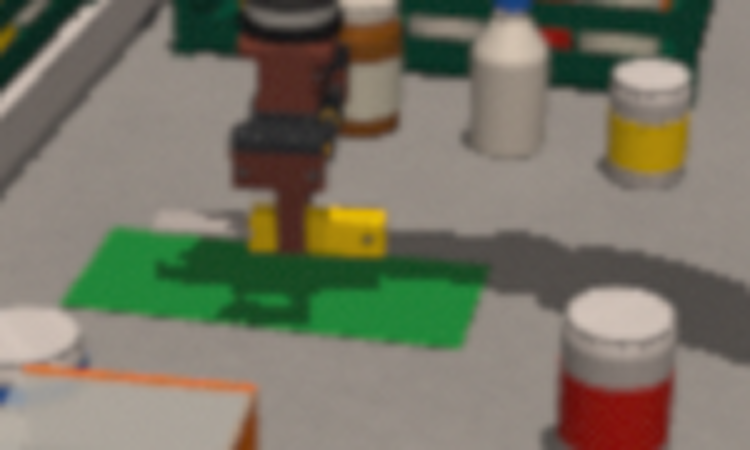

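Blade is held level with a width of 23.8 mm; the handle front is at side pixel ~(250,190). Moving to the front of the control box.

Request:
{"name": "apply_moves", "arguments": {
  "targets": [
    [1, 0, 0, -4, 0, 0, 0.035],
    [1, 0, 0, -5, 0, 0, 0.034],
    [1, -1.66, -3.93, -4, 0, 0, 0],
    [1, -1.66, -3.93, 0, 0, 0, 0],
    [1, -1.66, -3.93, 0, 0, 0, 0],
    [1, -1.66, -3.93, 0, 0, 0, 0],
    [1, -1.66, -3.93, 0, 0, 0, 0],
    [1, -1.66, -3.93, 0, 0, 0, 0]
  ]
}}

```text
clock: 6.0
ee_pos: [0.539, 0.0519, 0.1661]
tcp_rot: [0.999, 0.033, -0.0, 0.0]
contact_force: [0.8, 0.1, -2.5]
grip_width: 0.0241
```

Request:
{"name": "apply_moves", "arguments": {
  "targets": [
    [1, -1.66, -3.93, 0, 0, 0, 0],
    [1, -1.66, -3.93, 0, 0, 0, 0],
    [1, -1.66, -3.93, 0, 0, 0, 0],
    [1, -1.66, -3.93, 0, 0, 0, 0],
    [1, 0, 0, 0, 0, 0, 0],
    [1, 0, 0, 0, 0, 0, 0],
    [1, 0, 0, 0, 0, 0, 0]
  ]
}}

```text
clock: 6.88
ee_pos: [0.464, 0.2019, 0.1662]
tcp_rot: [0.999, 0.032, -0.0, 0.0]
contact_force: [-0.0, 0.5, -2.1]
grip_width: 0.0237
```

```bash
python3 -c "
from h import *
togo([.4644,.2031,.039],.066)
im,d=get_image('side');save('s3.png',im,5,(170,160,320,280))
im,d=get_image('top');save('t3.png',im,5,(150,90,280,210))"
```

```text
t 6.88 pos [0.464  0.2019 0.1662] F [-0.   0.5 -2.1] w 0.0237 
 shift cm (cur axes) [ 0.05 -0.13 12.72] (target axes) [ 0.05 -0.12 12.72] turn [ 0.001  0.    -0.003]
```

View pics/s3.png

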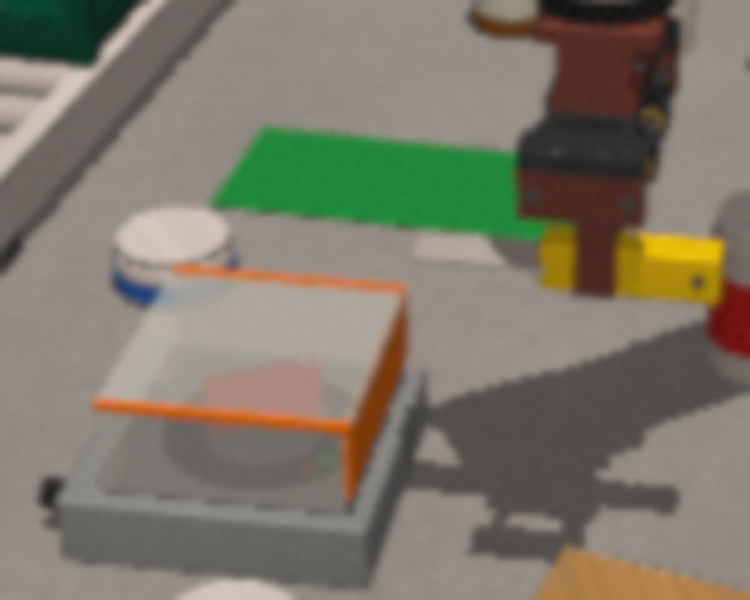

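View pics/t3.png

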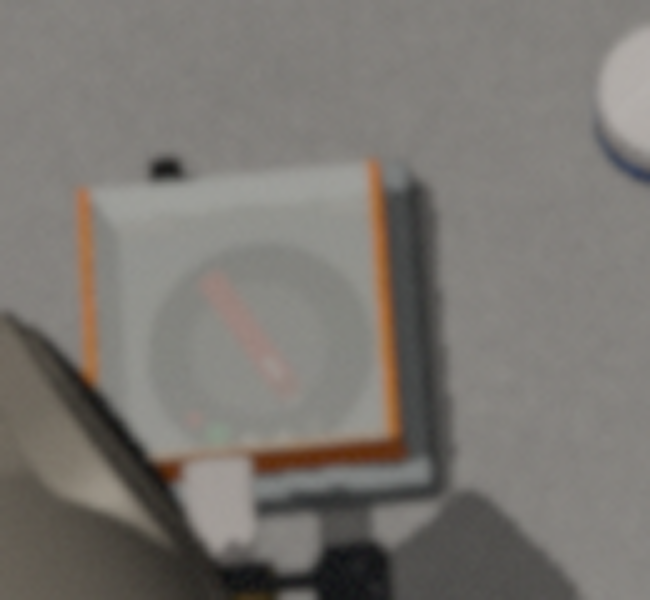

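Request:
{"name": "apply_moves", "arguments": {
  "targets": [
    [1, 0, -0.12, 4, 0, 0, 0],
    [1, 0, 0, 4, 0, 0, 0],
    [1, 0, 0, 3, 0, 0, 0],
    [1, 0, 0, 1.7, 0, 0, 0],
    [1, 0, 0, 0, 0, 0, 0],
    [1, 0, 0, 0, 0, 0, 0],
    [1, 0, 0, 0, 0, 0, 0]
  ]
}}

```text
clock: 7.85
ee_pos: [0.4642, 0.2048, 0.0404]
tcp_rot: [0.999, 0.033, 0.001, -0.0]
contact_force: [0.8, -0.7, -1.5]
grip_width: 0.0237
```

```bash
python3 -c "
from h import *
togo([.4644,.2031,.0387],.066)
im,d=get_image('side');save('s4.png',im,6,(180,190,310,285))
im,d=get_image('top');save('t4.png',im,5,(150,90,280,210))"
```

```text
t 7.85 pos [0.4642 0.2048 0.0404] F [ 0.8 -0.7 -1.5] w 0.0237 
 shift cm (cur axes) [0.   0.17 0.17] (target axes) [0.   0.17 0.17] turn [-0.001 -0.002 -0.   ]
```

View pics/s4.png

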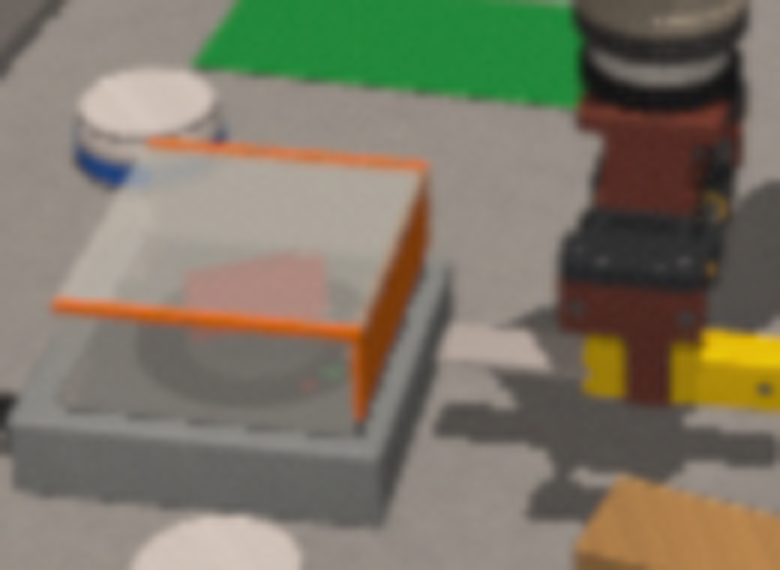

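View pics/t4.png

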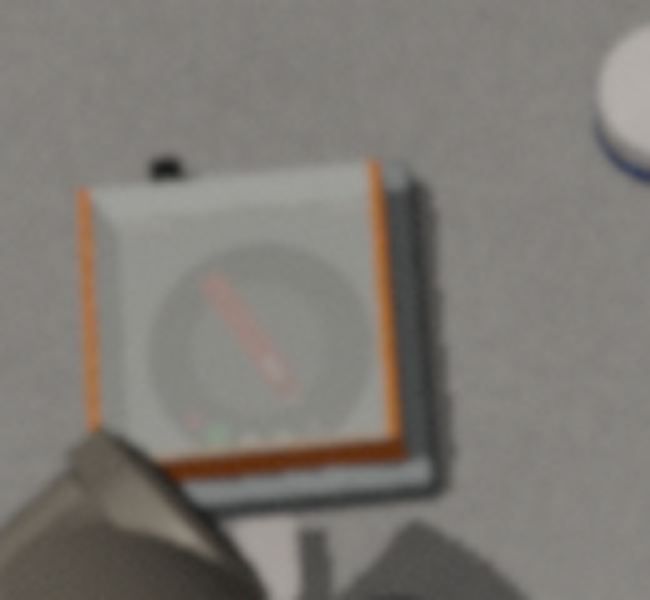

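```bash
python3 -c "
from h import *
for n in ('side','top'):
    im,d=get_image(n);P=deproj(n,d)
    bx={'side':{'blade':((470,335),(530,350)),'plinthtop':((100,412),(330,425))},'top':{'blade':((245,545),(290,580)),'plinthtop':((230,490),(400,482))}}[n]
    s,x0,y0=(6,180,190) if n=='side' else (5,150,90)
    for k,((a,b),(c,e)) in bx.items():
        p=[P[int(round((b+(e-b)*f)/s+y0)),int(round((a+(c-a)*f)/s+x0))] for f in np.linspace(0,1,25)]
        print(n,k,np.median(p,0).round(4),np.std(p,0).round(4)[2])
"
```

```text
side blade [0.5379 0.2081 0.0535] 0.0015
side plinthtop [0.6532 0.2901 0.0477] 0.0029
top blade [0.5428 0.2084 0.0549] 0.002
top plinthtop [0.5838 0.187  0.0451] 0.0017
```

Request:
{"name": "apply_moves", "arguments": {
  "targets": [
    [1, 0, 0.15, 0.12, 0, 0, 0],
    [1, 1, 0, 0, 0, 0, 0],
    [1, 1, 0, 0, 0, 0, 0],
    [1, 0, 0, 0, 0, 0, 0]
  ]
}}

```text
clock: 8.55
ee_pos: [0.4848, 0.2044, 0.0382]
tcp_rot: [0.999, 0.032, 0.0, -0.0]
contact_force: [-0.6, 0.1, -1.8]
grip_width: 0.0236
```

Request:
{"name": "apply_moves", "arguments": {
  "targets": [
    [1, 0.7, 0, 0, 0, 0, 0],
    [1, 0.7, 0, 0, 0, 0, 0],
    [1, 0.7, 0, 0, 0, 0, 0],
    [1, 0.6, 0, 0, 0, 0, 0],
    [1, 0, 0, 0, 0, 0, 0],
    [1, 0, 0, 0, 0, 0, 0]
  ]
}}

```text
clock: 9.3
ee_pos: [0.5102, 0.206, 0.038]
tcp_rot: [0.999, 0.033, -0.0, 0.0]
contact_force: [0.7, 0.2, -1.5]
grip_width: 0.024
```

```bash
python3 -c "
from h import *
togo([.5113,.206,.0387],.066)
im,d=get_image('side');save('s5.png',im,6,(180,190,310,285))"
```

```text
t 9.3 pos [0.5102 0.206  0.038 ] F [ 0.7  0.2 -1.5] w 0.024 
 shift cm (cur axes) [ 0.11  0.01 -0.07] (target axes) [ 0.11  0.01 -0.07] turn [ 0.  0. -0.]
```

View pics/s5.png

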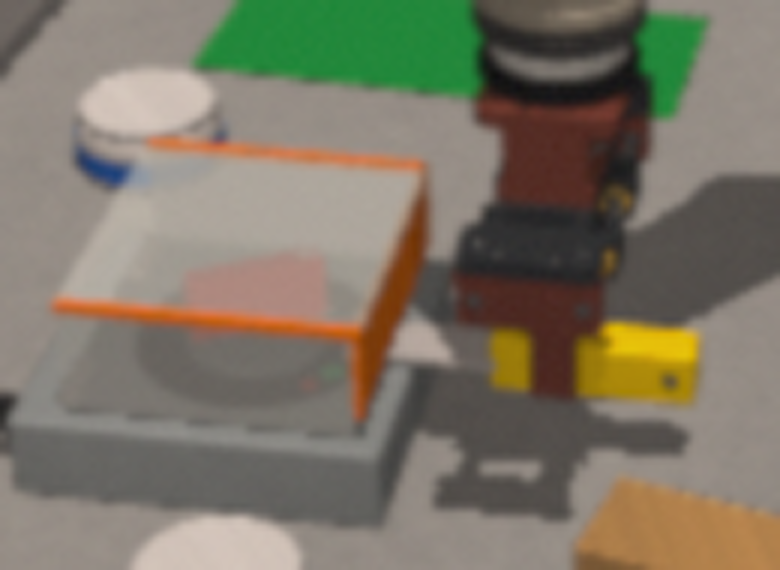

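```bash
cat > arc.py <<'E'
import numpy as np
def pose(th,s=78):
    b=min(th/2,.35)
    L=np.array([74-144*np.cos(th)+10*np.sin(th),47+144*np.sin(th)+10*np.cos(th)])
    u=np.array([np.cos(b),np.sin(b)]);n=np.array([-u[1],u[0]])
    return L-s*u-13.3*n,b
if __name__=="__main__":
    p0,b0=np.array([-149.,38.0]),0.
    for th in [0]+list(np.arange(.06,1.39,.0825)):
        p,b=pose(th);d=(p-p0)/10;u=np.array([np.cos(b0),np.sin(b0)]);n=np.array([-u[1],u[0]])
        print("%.2f"%th,"tx %.2f tz %.2f ay %.3f"%(d@u,-d@n,b-b0),p.round(0));p0,b0=p,b
E
python3 arc.py
```

```text
0.00 tx 0.10 tz -0.57 ay 0.000 [-148.   44.]
0.06 tx 0.13 tz -0.63 ay 0.030 [-147.   50.]
0.14 tx 0.30 tz -0.85 ay 0.041 [-144.   59.]
0.23 tx 0.44 tz -0.81 ay 0.041 [-140.   67.]
0.31 tx 0.58 tz -0.75 ay 0.041 [-135.   75.]
0.39 tx 0.71 tz -0.68 ay 0.041 [-129.   83.]
0.47 tx 0.82 tz -0.59 ay 0.041 [-122.   90.]
0.56 tx 0.93 tz -0.49 ay 0.041 [-114.   97.]
0.64 tx 1.03 tz -0.38 ay 0.041 [-106.  104.]
0.72 tx 1.09 tz -0.33 ay 0.031 [-96. 110.]
0.80 tx 1.10 tz -0.45 ay 0.000 [-88. 118.]
0.89 tx 1.13 tz -0.36 ay 0.000 [-78. 126.]
0.97 tx 1.16 tz -0.27 ay 0.000 [-68. 132.]
1.05 tx 1.18 tz -0.17 ay 0.000 [-58. 138.]
1.13 tx 1.19 tz -0.07 ay 0.000 [-47. 142.]
1.22 tx 1.19 tz 0.03 ay 0.000 [-35. 146.]
1.30 tx 1.18 tz 0.12 ay 0.000 [-24. 149.]
1.38 tx 1.17 tz 0.22 ay 0.000 [-12. 151.]
```

Request:
{"name": "apply_moves", "arguments": {
  "targets": [
    [1, 0.1, 0, -0.55, 0, 0, 0],
    [1, 0.15, 0, -0.65, 0, 0.03, 0],
    [1, 0.3, 0, -0.85, 0, 0.04, 0],
    [1, 0.45, 0, -0.8, 0, 0.04, 0],
    [1, 0.6, 0, -0.75, 0, 0.04, 0],
    [1, 0, 0, 0, 0, 0, 0]
  ]
}}

```text
clock: 10.1
ee_pos: [0.5247, 0.2073, 0.076]
tcp_rot: [0.997, 0.033, 0.076, -0.003]
contact_force: [0.1, 0.7, -3.0]
grip_width: 0.024
```

```bash
python3 -c "
from h import *
togo([.5235,.206,.075],.066,.155)
im,d=get_image('side');save('s6.png',im,6,(180,180,310,275))"
```

```text
t 10.1 pos [0.5247 0.2073 0.076 ] F [ 0.1  0.7 -3. ] w 0.024 
 shift cm (cur axes) [-0.14  0.12  0.08] (target axes) [-0.14  0.12  0.08] turn [-0.     0.003  0.001]
```

View pics/s6.png

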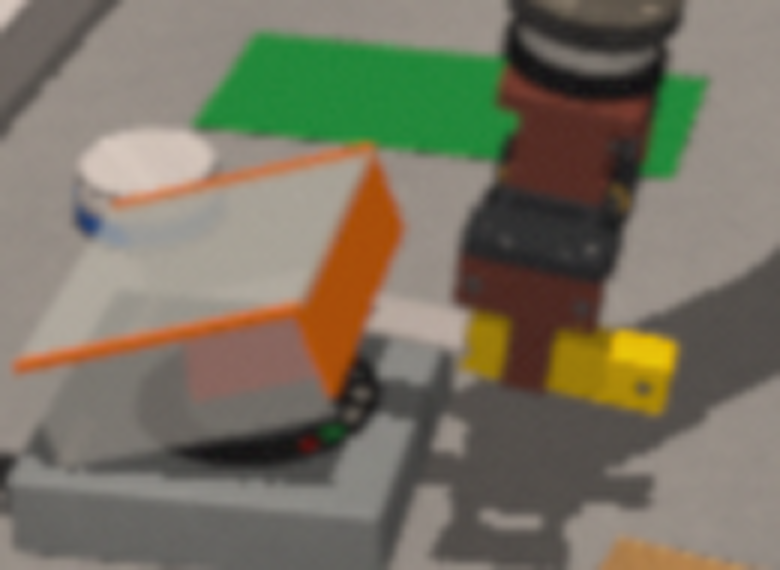

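The blade has raised the cover by about 0.3 rad; the lip sits on the blade at ~(335,395) in the crop. Carrying on along the arc.

Request:
{"name": "apply_moves", "arguments": {
  "targets": [
    [1, 0.7, 0, -0.7, 0, 0.04, 0],
    [1, 0.8, 0, -0.6, 0, 0.04, 0],
    [1, 0.9, 0, -0.5, 0, 0.04, 0],
    [1, 1.0, 0, -0.4, 0, 0.04, 0],
    [1, 1.1, 0, -0.35, 0, 0.03, 0],
    [1, 1.1, 0, -0.45, 0, 0, 0],
    [1, 0, 0, 0, 0, 0, 0]
  ]
}}

```text
clock: 11.02
ee_pos: [0.573, 0.2101, 0.1193]
tcp_rot: [0.985, 0.032, 0.17, -0.006]
contact_force: [3.3, 1.7, -8.8]
grip_width: 0.0238
```

```bash
python3 -c "
from h import *
togo([.5715,.210,.118],.066,.35)
im,d=get_image('side');save('s7.png',im,6,(180,160,310,260))"
```

```text
t 11.03 pos [0.573  0.2101 0.1193] F [ 3.3  1.7 -8.8] w 0.0238 
 shift cm (cur axes) [-0.19  0.    0.07] (target axes) [-0.19  0.    0.07] turn [-0.     0.008 -0.001]
```

View pics/s7.png

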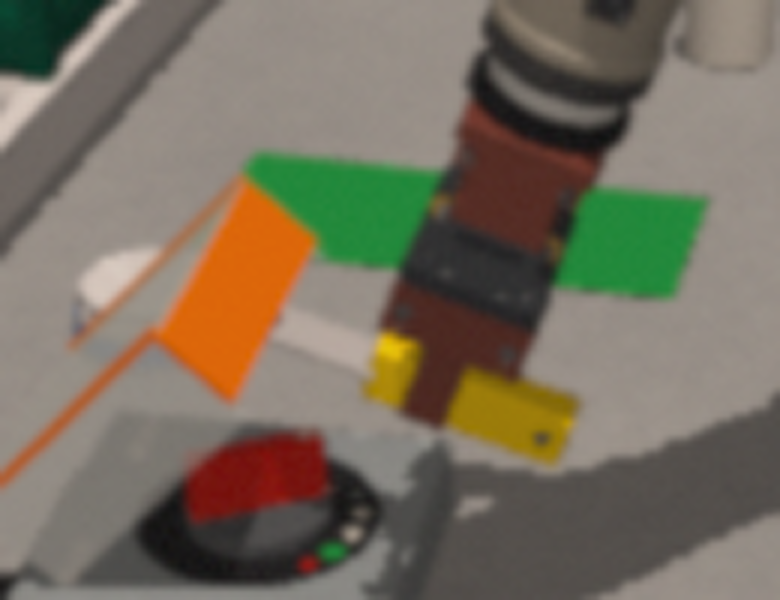

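Request:
{"name": "apply_moves", "arguments": {
  "targets": [
    [1, 1.1, 0, -0.35, 0, 0, 0],
    [1, 1.15, 0, -0.3, 0, 0, 0],
    [1, 1.15, 0, -0.2, 0, 0, 0],
    [1, 1.2, 0, -0.1, 0, 0, 0],
    [1, 1.2, 0, 0, 0, 0, 0],
    [1, 0, 0, 0, 0, 0, 0]
  ]
}}

```text
clock: 11.82
ee_pos: [0.6239, 0.2135, 0.147]
tcp_rot: [0.985, 0.032, 0.169, -0.006]
contact_force: [2.1, 0.7, -8.1]
grip_width: 0.0238
```

```bash
python3 -c "
from h import *
togo([.624,.2137,.146],.066,.35)
im,d=get_image('side');save('s8.png',im,6,(170,150,300,250))"
```

```text
t 11.82 pos [0.6239 0.2135 0.147 ] F [ 2.1  0.7 -8.1] w 0.0238 
 shift cm (cur axes) [-0.03 -0.02  0.09] (target axes) [-0.03 -0.02  0.09] turn [-0.     0.01  -0.001]
```

View pics/s8.png

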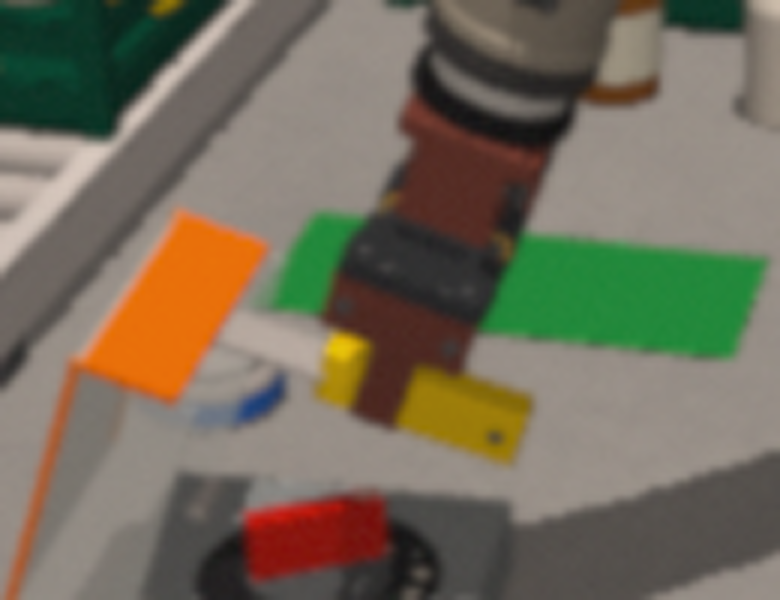

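Request:
{"name": "apply_moves", "arguments": {
  "targets": [
    [1, 1.2, 0, 0.1, 0, 0, 0],
    [1, 1.2, 0, 0.2, 0, 0, 0],
    [1, 1.2, 0, 0.25, 0, 0, 0],
    [1, 1.0, 0, 0.2, 0, 0, 0],
    [1, 0, 0, 0, 0, 0, 0],
    [1, 0, 0, 0, 0, 0, 0],
    [1, 0, 0, 0, 0, 0, 0],
    [1, 0, 0, 0, 0, 0, 0]
  ]
}}

```text
clock: 12.88
ee_pos: [0.6687, 0.2165, 0.1552]
tcp_rot: [0.985, 0.032, 0.169, -0.006]
contact_force: [-1.0, 1.3, -7.4]
grip_width: 0.0236
```

```bash
python3 -c "
from h import *
togo([.624,.2137,.146],.066,.35)
im,d=get_image('side');save('s9.png',im,5,(150,130,310,270))"
```

```text
t 12.88 pos [0.6687 0.2165 0.1552] F [-1.   1.3 -7.4] w 0.0236 
 shift cm (cur axes) [-4.53 -0.02 -0.62] (target axes) [-4.52 -0.02 -0.67] turn [ 0.    0.01 -0.  ]
```

View pics/s9.png

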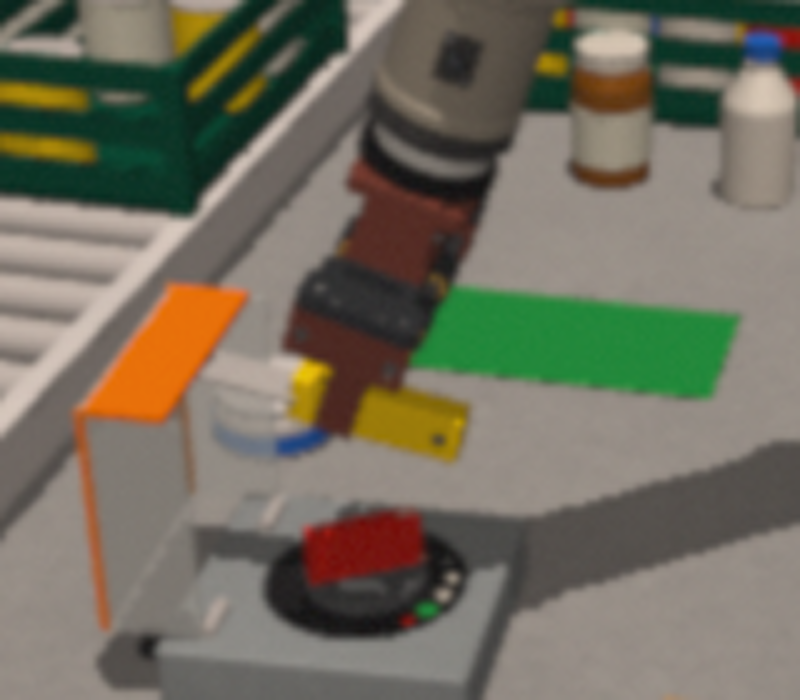

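The cover's walls stand upright and its orange front now faces up, so it is open to about 1.6 rad. Withdrawing and levelling the blade.

Request:
{"name": "apply_moves", "arguments": {
  "targets": [
    [1, -2, 0, 0.3, 0, 0, 0],
    [1, -3, 0, 0, 0, 0, 0],
    [1, -3, 0, 0, 0, 0, 0],
    [1, -1, 0, -1, 0, -0.17, 0],
    [1, 0, 0, -2, 0, -0.17, 0],
    [1, 0, 0, -1, 0, -0.01, 0],
    [1, 0, 0, 0, 0, 0, 0],
    [1, 0, 0, 0, 0, 0, 0]
  ]
}}

```text
clock: 13.92
ee_pos: [0.5775, 0.2106, 0.1609]
tcp_rot: [0.999, 0.033, -0.004, 0.001]
contact_force: [-0.4, 0.2, -1.5]
grip_width: 0.0237
```

```bash
python3 -c "
from h import *
togo([.655,-.178,.05],.135,0)
im,d=get_image('side');save('s10.png',im,4,(130,100,330,250))"
```

```text
t 13.93 pos [0.5775 0.2106 0.1609] F [-0.4  0.2 -1.5] w 0.0237 
 shift cm (cur axes) [ 5.23 39.28 11.08] (target axes) [ 2.45 39.55 11.09] turn [ 0.     0.009 -0.068]
```

View pics/s10.png

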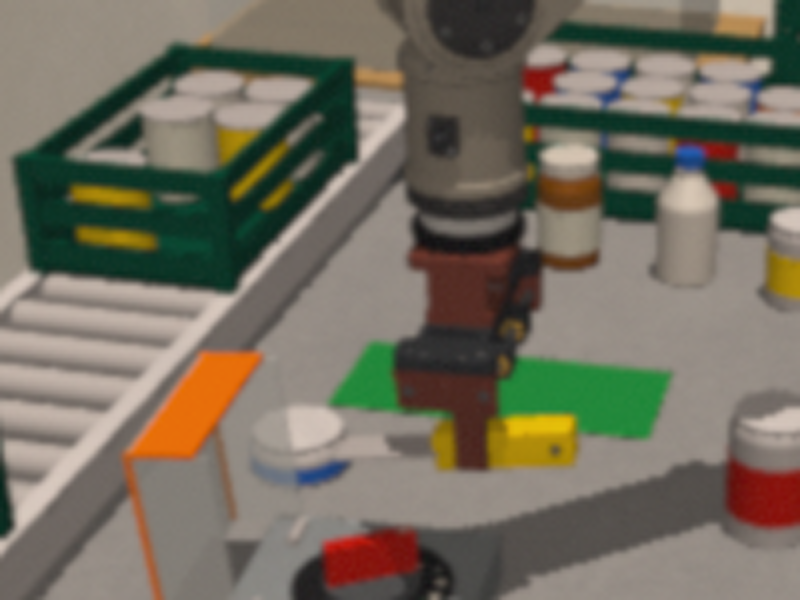

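Request:
{"name": "apply_moves", "arguments": {
  "targets": [
    [1, 0, 0, 0, 0, 0.009, -0.068],
    [1, 0.27, 4.4, 0, 0, 0, 0],
    [1, 0.27, 4.4, 0, 0, 0, 0],
    [1, 0.27, 4.4, 0, 0, 0, 0],
    [1, 0.27, 4.4, 0, 0, 0, 0],
    [1, 0.27, 4.4, 0, 0, 0, 0],
    [1, 0.27, 4.4, 0, 0, 0, 0],
    [1, 0.27, 4.4, 1, 0, 0, 0]
  ]
}}

```text
clock: 14.98
ee_pos: [0.6384, -0.0931, 0.1514]
tcp_rot: [0.998, 0.067, 0.0, 0.0]
contact_force: [0.6, -0.4, -1.7]
grip_width: 0.0237
```

Request:
{"name": "apply_moves", "arguments": {
  "targets": [
    [1, 0.27, 4.4, 2, 0, 0, 0],
    [1, 0.27, 4.4, 3, 0, 0, 0],
    [1, 0, 0, 3, 0, 0, 0],
    [1, 0, 0, 2, 0, 0, 0],
    [1, 0, 0, 1, 0, 0, 0],
    [1, 0, 0, 0, 0, 0, 0],
    [1, 0, 0, 0, 0, 0, 0]
  ]
}}

```text
clock: 15.85
ee_pos: [0.6562, -0.1783, 0.0424]
tcp_rot: [0.998, 0.067, 0.0, 0.0]
contact_force: [0.5, 0.3, -1.2]
grip_width: 0.0236
```

```bash
python3 -c "
from h import *
togo([.655,-.178,.007],.135,0)
im,d=get_image('side');save('s11.png',im,4,(130,100,330,250))"
```

```text
t 15.85 pos [ 0.6562 -0.1783  0.0424] F [ 0.5  0.3 -1.2] w 0.0236 
 shift cm (cur axes) [-0.12 -0.04  3.54] (target axes) [-0.11 -0.04  3.54] turn [ 0.    -0.001 -0.001]
```

View pics/s11.png

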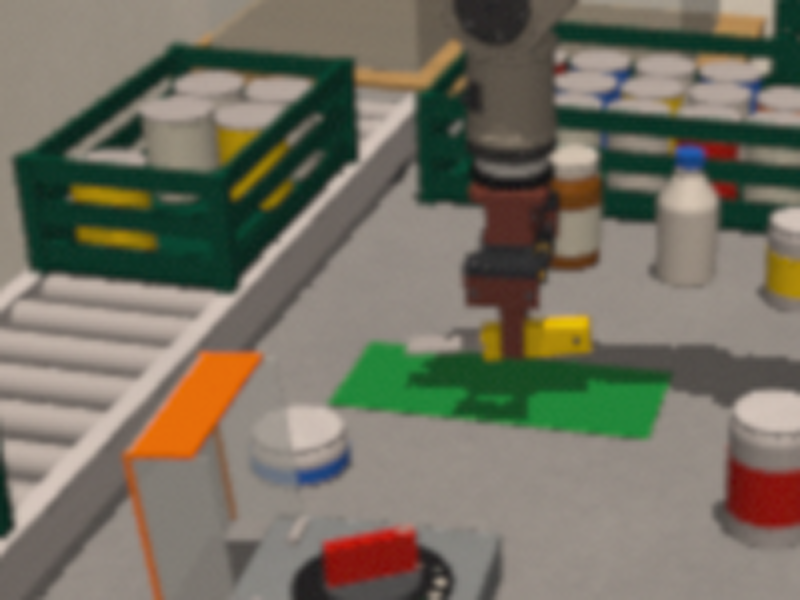

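Request:
{"name": "apply_moves", "arguments": {
  "targets": [
    [1, 0, 0, 1.5, 0, 0, 0],
    [1, 0, 0, 1, 0, 0, 0],
    [1, 0, 0, 0.5, 0, 0, 0],
    [1, 0, 0, 0.2, 0, 0, 0],
    [1, 0, 0, 0, 0, 0, 0],
    [1, 0, 0, 0, 0, 0, 0]
  ]
}}

```text
clock: 16.65
ee_pos: [0.6543, -0.1786, 0.0105]
tcp_rot: [0.998, 0.067, -0.001, -0.0]
contact_force: [-8.5, 1.9, 12.3]
grip_width: 0.0232
```

Request:
{"name": "apply_moves", "arguments": {
  "targets": [
    [1, 0, 0, -0.2, 0, 0, 0],
    [0, 0, 0, 0, 0, 0, 0],
    [0, 0, 0, 0, 0, 0, 0],
    [0, 0, 0, 0, 0, 0, 0],
    [0, 0, 0, 0, 0, 0, 0],
    [0, 0, 0, 0, 0, 0, 0],
    [0, 0, 0, 0, 0, 0, 0]
  ]
}}

```text
clock: 17.52
ee_pos: [0.6552, -0.1787, 0.0112]
tcp_rot: [0.998, 0.067, -0.001, -0.0]
contact_force: [0.0, 0.8, -0.6]
grip_width: 0.0803
```

Request:
{"name": "apply_moves", "arguments": {
  "targets": [
    [0, 0, 0, -1, 0, 0, 0],
    [0, 0, 0, -3, 0, 0, 0],
    [0, 0, 0, -5, 0, 0, 0],
    [0, 0, 0, -5, 0, 0, 0],
    [0, 0, 0, -3, 0, 0, 0],
    [0, 0, 0, 0, 0, 0, 0]
  ]
}}

```text
clock: 18.27
ee_pos: [0.6573, -0.179, 0.1851]
tcp_rot: [0.998, 0.067, 0.003, 0.001]
contact_force: [-0.0, -0.2, -0.2]
grip_width: 0.0882
```

```bash
python3 -c "
from h import *
togo([.655,-.178,.007],.135,0)
im,d=get_image('side');save('s12.png',im,4,(130,130,330,280));np.savez('pics/s12.npz',im=im,d=d)
im,d=get_image('top');save('t12.png',im,5,(150,90,280,200));np.savez('pics/t12.npz',im=im,d=d)"
```

```text
t 18.27 pos [ 0.6573 -0.179   0.1851] F [-0.  -0.2 -0.2] w 0.0882 
 shift cm (cur axes) [-0.3  -0.17 17.81] (target axes) [-0.21 -0.13 17.81] turn [ 0.002 -0.005 -0.001]
```

View pics/s12.png

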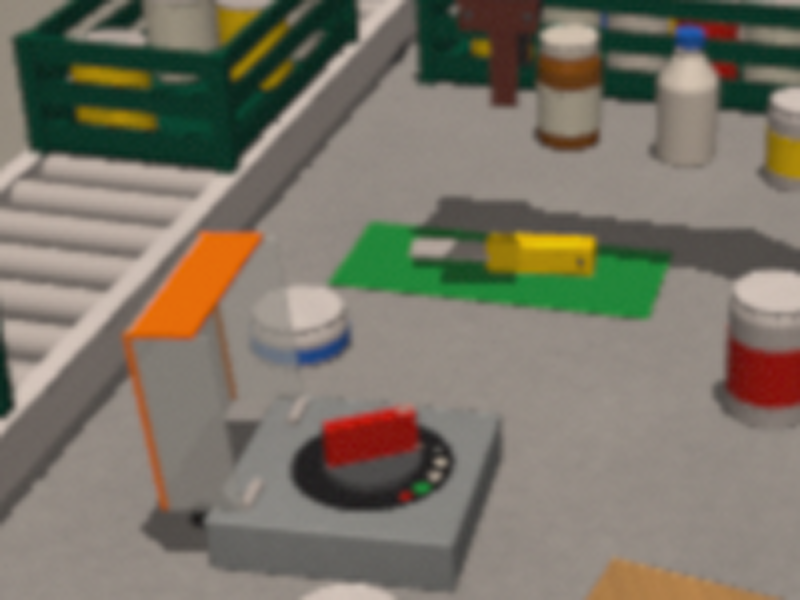

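View pics/t12.png

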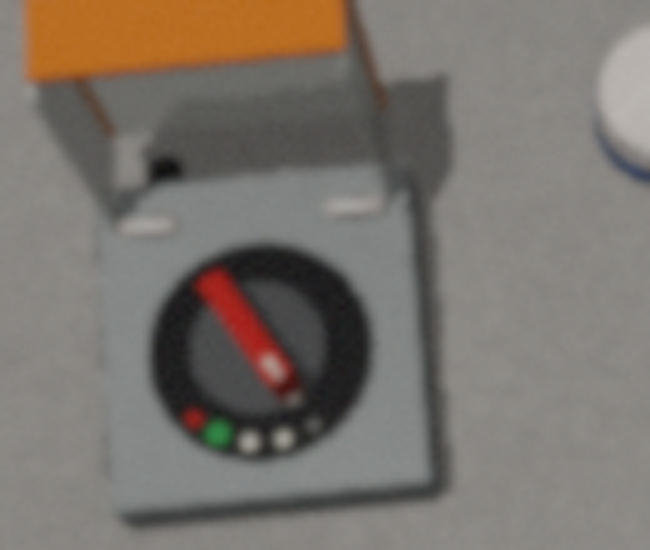

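Blade is lying on the mat at side pixel ~(265,192), and the cover is open. Measuring the dial bar from both views.

Run:
```python
from h import *
from box import tri
for n,f in(("top","t12"),("side","s12")):
    Z=np.load(f"pics/{f}.npz");hsv=cv2.cvtColor(Z["im"],cv2.COLOR_RGB2HSV)
    m=cv2.inRange(hsv,(0,150,110),(8,255,255))|cv2.inRange(hsv,(172,150,110),(180,255,255))
    x0,y0,x1,y1=(150,90,280,200) if n=="top" else (180,200,250,260)
    mm=np.zeros_like(m);mm[y0:y1,x0:x1]=m[y0:y1,x0:x1]
    c=[k for k in cv2.findContours(mm,0,1)[0] if cv2.contourArea(k)>30]
    P=deproj(n,Z["d"])
    for k in c:
        r=cv2.minAreaRect(k);q=np.zeros_like(m);cv2.drawContours(q,[k],-1,1,-1);p=P[q>0]
        print(n,np.round(r,1) if 0 else r,"ctr",onz(n,*r[0],.087).round(4),"zpct",np.percentile(p[:,2],[5,50,95]).round(3))
        b=cv2.boxPoints(r)
        print([onz(n,*a,.087)[:2].round(4).tolist() for a in b])
# red bar ends at top view by eye from t12 (5x): far top end (212,275) ; near top end (278,375)
a=onz("top",(210+.5)/5+149.5,(275+.5)/5+89.5,.087);b=onz("top",(284+.5)/5+149.5,(384+.5)/5+89.5,.087);print(a,b,(a+b)/2,np.arctan2(*(a-b)[1::-1]),np.linalg.norm(a-b))
for nm,(u,v) in dict(green=(218,433),red=(194,418),w2=(249,441),w1=(284,437),disc=(262,352),plFL=(122,512),plFR=(435,485),plHR=(408,178)).items():
    print(nm,onz("top",(u+.5)/5+149.5,(v+.5)/5+89.5,.045).round(4))
```

```text
FL [0.5859 0.287  0.105 ] tri [0.5827 0.2853 0.1095] side@105 [0.5827 0.2795 0.105 ]
FR [0.5936 0.1378 0.105 ] tri [0.5937 0.1376 0.1074] side@105 [0.5958 0.1335 0.105 ]
HL [0.7279 0.2964 0.105 ] tri [0.7264 0.2957 0.1068] side@105 [0.7267 0.2935 0.105 ]
HR [0.739  0.1481 0.105 ] 
len 0.1440841943382859 0.14899284028517326 yaw 0.06866300845069642 0.06317223475123664
top ((198.36001586914062, 154.47999572753906), (24.000003814697266, 5.600000381469727), 53.13010025024414) ctr [0.6602 0.2169 0.087 ] zpct [0.083 0.088 0.091]
[[0.6821, 0.2413], [0.6907, 0.2299], [0.6385, 0.1928], [0.63, 0.2041]]
side ((222.40383911132812, 238.5192413330078), (10.982502937316895, 22.945585250854492), 78.69007110595703) ctr [0.6489 0.2394 0.087 ] zpct [0.059 0.075 0.089]
[[0.6886, 0.2321], [0.6331, 0.1943], [0.61, 0.2465], [0.6639, 0.2821]]
[0.68710575 0.23448756 0.087     ] [0.62809141 0.19629188 0.087     ] [0.65759858 0.21538972 0.087     ] 0.5744235474856645 0.07029653081965309
green [0.6152 0.2391 0.045 ]
red [0.6238 0.2519 0.045 ]
w2 [0.6104 0.2228 0.045 ]
w1 [0.6119 0.2044 0.045 ]
disc [0.6586 0.2163 0.045 ]
plFL [0.5745 0.2889 0.045 ]
plFR [0.5835 0.1255 0.045 ]
plHR [0.7526 0.1385 0.045 ]
```

```bash
python3 -c "
from h import *
print(state()['joints'].round(3))
togo([.6585,.216,.185],.585,0)"
```

```text
[ 0.31   0.53  -0.195  1.573  0.113  1.052 -1.352]
t 18.38 pos [ 0.655  -0.1786  0.181 ] F [ 0.1  0.6 -0.6] w 0.0878 
 shift cm (cur axes) [  5.61 -39.06  -0.39] (target axes) [ 22.08 -32.71  -0.4 ] turn [-0.001  0.001 -0.451]
```

Request:
{"name": "apply_moves", "arguments": {
  "targets": [
    [0, 0.56, -3.9, 0, 0, 0, 0],
    [0, 0.56, -3.9, 0, 0, 0, 0],
    [0, 0.56, -3.9, 0, 0, 0, 0],
    [0, 0.56, -3.9, 0, 0, 0, 0],
    [0, 0.56, -3.9, 0, 0, 0, 0],
    [0, 0.56, -3.9, 0, 0, 0, 0],
    [0, 0.56, -3.9, 0, 0, 0, 0],
    [0, 0.56, -3.9, 0, 0, 0, 0]
  ]
}}

```text
clock: 19.38
ee_pos: [0.6569, 0.1374, 0.1792]
tcp_rot: [0.998, 0.067, -0.002, 0.0]
contact_force: [0.2, -0.2, -0.8]
grip_width: 0.0877
```

Request:
{"name": "apply_moves", "arguments": {
  "targets": [
    [0, 0.56, -3.9, 0, 0, 0, 0],
    [0, 0.56, -3.9, 0, 0, 0, 0],
    [0, 0, 0, 0, 0, 0, -0.15],
    [0, 0, 0, 0, 0, 0, -0.15],
    [0, 0, 0, 0, 0, 0, -0.15],
    [0, 0, 0, 0, 0, 0, 0],
    [0, 0, 0, 0, 0, 0, 0],
    [0, 0, 0, 0, 0, 0, 0]
  ]
}}

```text
clock: 20.38
ee_pos: [0.6586, 0.2152, 0.1809]
tcp_rot: [0.958, 0.287, -0.001, -0.0]
contact_force: [-0.5, 0.7, 0.5]
grip_width: 0.0879
```

```bash
python3 -c "
from h import *
print(state()['joints'].round(3))
togo([.6585,.216,.058],.585,0)
im,d=get_image('side');save('s13.png',im,4,(130,130,330,280))"
```

```text
[-0.16   0.571 -0.362  1.526  0.217  1.087 -1.561]
t 20.38 pos [0.6586 0.2152 0.1809] F [-0.5  0.7  0.5] w 0.0879 
 shift cm (cur axes) [ 0.05 -0.06 12.29] (target axes) [ 0.03 -0.07 12.29] turn [-0.001  0.001 -0.003]
```

View pics/s13.png

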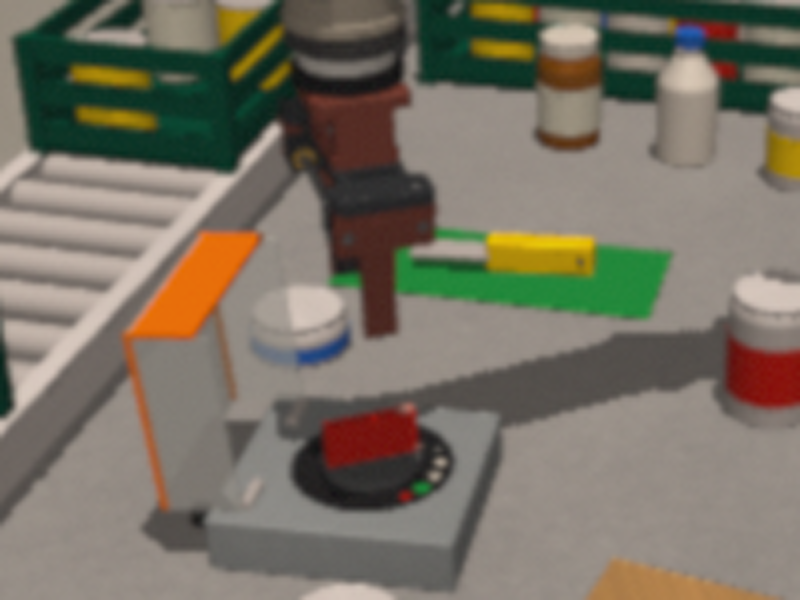

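Gripper is above the dial with the jaws across the bar. Descending in steps and watching the force.

Request:
{"name": "apply_moves", "arguments": {
  "targets": [
    [0, 0, 0, 3, 0, 0, 0],
    [0, 0, 0, 3, 0, 0, 0],
    [0, 0, 0, 2, 0, 0, 0],
    [0, 0, 0, 0, 0, 0, 0]
  ]
}}

```text
clock: 20.92
ee_pos: [0.6578, 0.2149, 0.0997]
tcp_rot: [0.958, 0.288, -0.002, -0.0]
contact_force: [0.7, 0.0, -0.4]
grip_width: 0.0878
```

Request:
{"name": "apply_moves", "arguments": {
  "targets": [
    [0, 0, 0, 2, 0, 0, 0],
    [0, 0, 0, 1.5, 0, 0, 0],
    [0, 0, 0, 0.8, 0, 0, 0],
    [0, 0, 0, 0, 0, 0, 0],
    [0, 0, 0, 0, 0, 0, 0]
  ]
}}

```text
clock: 21.55
ee_pos: [0.6591, 0.2156, 0.0588]
tcp_rot: [0.958, 0.288, -0.0, -0.0]
contact_force: [0.9, 0.2, 0.5]
grip_width: 0.0879
```

```bash
python3 -c "
from h import *
togo([.6585,.216,.058],.585,0)
im,d=get_image('side');save('s14.png',im,5,(150,150,300,270))"
```

```text
t 21.55 pos [0.6591 0.2156 0.0588] F [0.9 0.2 0.5] w 0.0879 
 shift cm (cur axes) [-0.03 -0.07  0.08] (target axes) [-0.03 -0.07  0.08] turn [-0.001 -0.    -0.001]
```

View pics/s14.png

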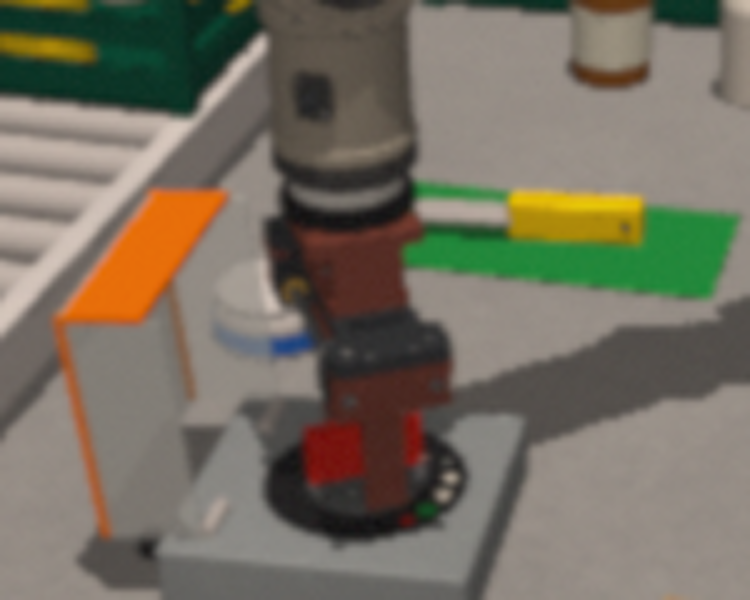

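Request:
{"name": "apply_moves", "arguments": {
  "targets": [
    [1, 0, 0, 0, 0, 0, 0],
    [1, 0, 0, 0, 0, 0, 0],
    [1, 0, 0, 0, 0, 0, 0],
    [1, 0, 0, 0, 0, 0, 0],
    [1, 0, 0, 0, 0, 0, 0],
    [1, 0, 0, 0, 0, 0, 0],
    [1, 0, 0, 0, 0, 0, 0],
    [1, 0, 0, 0, 0, 0, 0]
  ],
  "force": 40
}}

```text
clock: 22.6
ee_pos: [0.6583, 0.216, 0.0583]
tcp_rot: [0.958, 0.288, -0.001, -0.001]
contact_force: [-1.3, 1.7, -0.8]
grip_width: 0.014
```

Request:
{"name": "apply_moves", "arguments": {
  "targets": [
    [1, 0, 0, 0, 0, 0, 0],
    [1, 0, 0, 0, 0, 0, 0]
  ]
}}

```text
clock: 22.85
ee_pos: [0.6583, 0.216, 0.0583]
tcp_rot: [0.958, 0.288, -0.001, -0.001]
contact_force: [-2.2, 1.9, 0.8]
grip_width: 0.0134
```

Request:
{"name": "apply_moves", "arguments": {
  "targets": [
    [1, 0, 0, 0, 0, 0, 0.1],
    [1, 0, 0, 0, 0, 0, 0.1],
    [1, 0, 0, 0, 0, 0, 0.1],
    [1, 0, 0, 0, 0, 0, 0.1],
    [1, 0, 0, 0, 0, 0, 0.1],
    [1, 0, 0, 0, 0, 0, 0]
  ]
}}

```text
clock: 23.6
ee_pos: [0.6582, 0.2164, 0.0583]
tcp_rot: [0.999, 0.043, -0.001, -0.0]
contact_force: [-2.1, 2.7, 0.4]
grip_width: 0.0137
```

```bash
python3 -c "
from h import *
s=state();print(s['joints'].round(3),s['wrist_torque'].round(2))
togo([.6585,.216,.058],-.465,0)"
```

```text
[-0.262  0.686 -0.212  1.615  0.175  0.861 -2.027] [0.66 0.54 0.08]
t 23.6 pos [0.6582 0.2164 0.0583] F [-2.1  2.7  0.4] w 0.0137 
 shift cm (cur axes) [0.03 0.04 0.03] (target axes) [0.04 0.02 0.03] turn [-0.001  0.002  0.551]
```

Request:
{"name": "apply_moves", "arguments": {
  "targets": [
    [1, 0, 0, 0, 0, 0, 0.1],
    [1, 0, 0, 0, 0, 0, 0.1],
    [1, 0, 0, 0, 0, 0, 0.1],
    [1, 0, 0, 0, 0, 0, 0.1],
    [1, 0, 0, 0, 0, 0, 0.1],
    [1, 0, 0, 0, 0, 0, 0.05],
    [1, 0, 0, 0, 0, 0, 0],
    [1, 0, 0, 0, 0, 0, 0]
  ]
}}

```text
clock: 24.6
ee_pos: [0.6583, 0.2168, 0.0583]
tcp_rot: [0.973, -0.229, -0.001, -0.001]
contact_force: [-3.3, 5.1, -0.2]
grip_width: 0.0136
```

```bash
python3 -c "
from h import *
s=state();print(s['joints'].round(3),s['wrist_torque'].round(2))
togo([.6585,.216,.058],-.465,0)
im,d=get_image('side');save('s15.png',im,6,(170,190,300,285))
im,d=get_image('top');save('t15.png',im,5,(150,90,280,200))
im,d=get_image('side');save('s15w.png',im,1.4)"
```

```text
[-0.354  0.677 -0.078  1.622  0.062  0.845 -2.489] [1.1  0.52 0.15]
t 24.6 pos [0.6583 0.2168 0.0583] F [-3.3  5.1 -0.2] w 0.0136 
 shift cm (cur axes) [0.05 0.06 0.03] (target axes) [0.05 0.06 0.03] turn [-0.001  0.002  0.003]
```

View pics/s15.png

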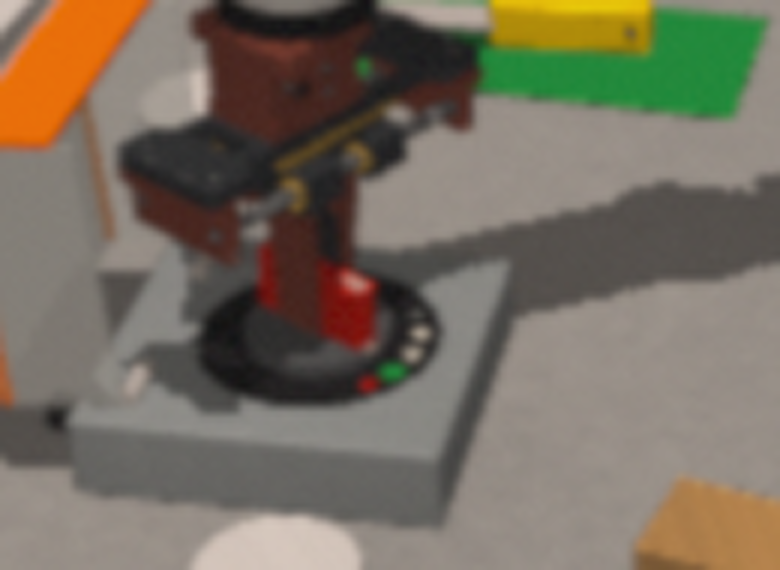

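View pics/t15.png

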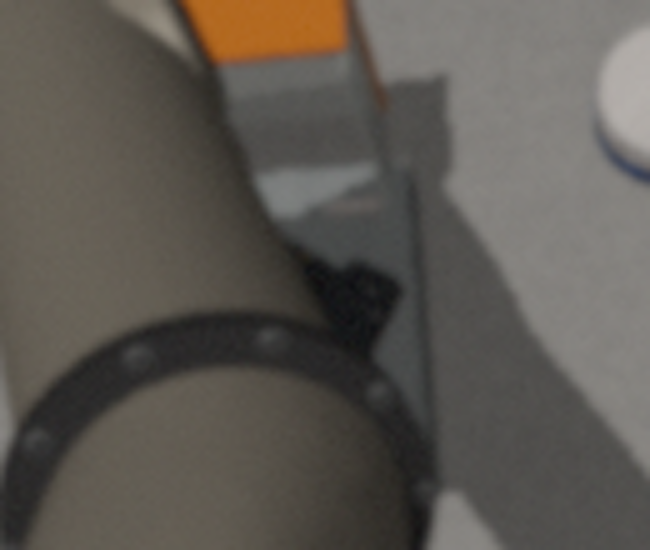

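View pics/s15w.png

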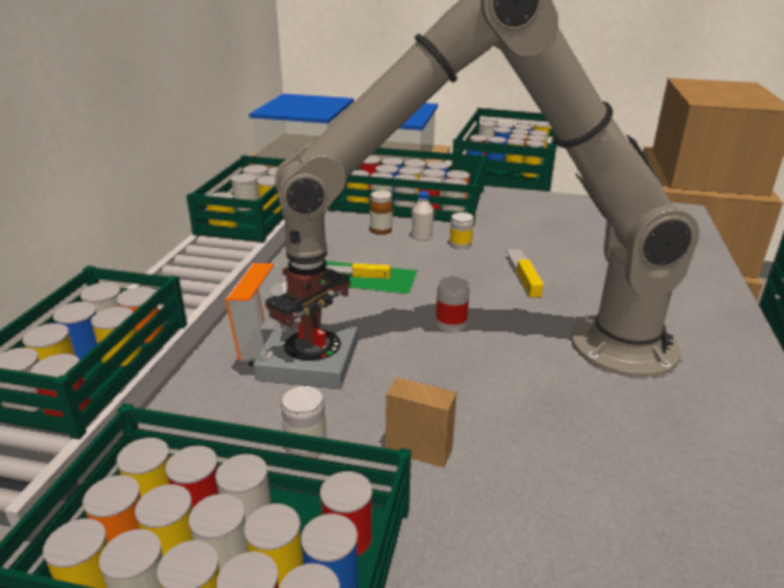

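Run:
```python
from h import *
a=np.array([.6585,.216])
for nm,(u,v),z in[("top of pointer end face mid",(365,283),.087),("bottom tick",(370,345),.053),("bar bottom L",(372,350),.053),("green",(393,372),.046),("red",(369,384),.046),("w2",(412,353),.046),("w1",(420,331),.046)]:
    p=onz("side",(u+.5)/6+169.5,(v+.5)/6+189.5,z)[:2];d=a-p
    print(nm,p.round(4),np.linalg.norm(d).round(4),"yaw of +x",np.arctan2(d[1],d[0]).round(3),"dial",(.59-np.arctan2(d[1],d[0])).round(3))
```

```text
top of pointer end face mid [0.6296 0.2255] 0.0304 yaw of +x -0.316 dial 0.906
bottom tick [0.6278 0.2279] 0.0329 yaw of +x -0.371 dial 0.961
bar bottom L [0.6256 0.2317] 0.0365 yaw of +x -0.446 dial 1.036
green [0.6135 0.2375] 0.0499 yaw of +x -0.445 dial 1.035
red [0.6217 0.2495] 0.0498 yaw of +x -0.738 dial 1.328
w2 [0.6093 0.2202] 0.0494 yaw of +x -0.085 dial 0.675
w1 [0.6111 0.2013] 0.0497 yaw of +x 0.301 dial 0.289
```

Run:
```python
from h import *
im,d=get_image('side');save('s16.png',im,16,(208,225,248,257))
```

```text
(no output)
```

View pics/s16.png

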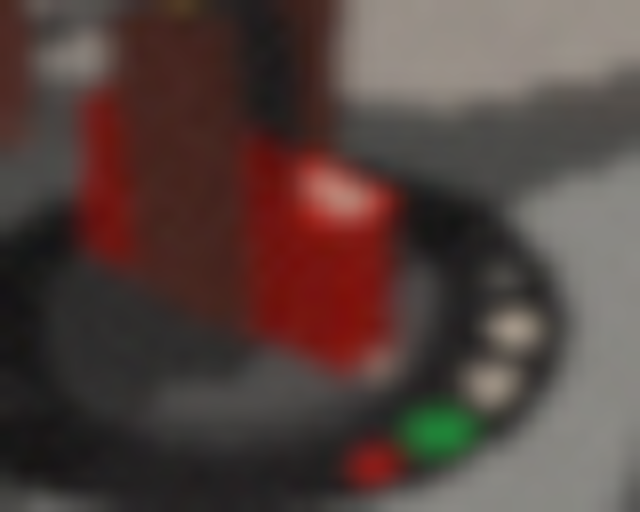

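Run:
```python
from h import *
f=lambda u,v,z:onz("side",(u+.5)/16+207.5,(v+.5)/16+224.5,z)[:2]
for a,b,z in[((75,248),(345,378),.053),((75,248),(335,378),.053),((88,92),(348,222),.087),((300,150),(402,190),.087)]:
    A,B=f(*a,z),f(*b,z);d=A-B;print(A.round(4),B.round(4),np.linalg.norm(d).round(4),np.arctan2(d[1],d[0]).round(3),"dial",(.59-np.arctan2(d[1],d[0])).round(3))
```

```text
[0.6939 0.206 ] [0.6322 0.2345] 0.068 -0.433 dial 1.023
[0.6939 0.206 ] [0.634  0.2349] 0.0666 -0.45 dial 1.04
[0.6897 0.2044] [0.6301 0.2344] 0.0667 -0.465 dial 1.055
[0.6458 0.214 ] [0.6239 0.2223] 0.0234 -0.361 dial 0.951
```

Two long bar edges (bottom, and top of the near face) give a dial angle of about 1.02–1.06 rad, in the green range. Holding briefly, then a final check and hand-in.

Request:
{"name": "apply_moves", "arguments": {
  "targets": [
    [1, 0, 0, 0, 0, 0, 0],
    [1, 0, 0, 0, 0, 0, 0],
    [1, 0, 0, 0, 0, 0, 0],
    [1, 0, 0, 0, 0, 0, 0],
    [1, 0, 0, 0, 0, 0, 0],
    [1, 0, 0, 0, 0, 0, 0]
  ]
}}

```text
clock: 25.55
ee_pos: [0.6583, 0.2168, 0.0583]
tcp_rot: [0.973, -0.229, -0.001, -0.001]
contact_force: [-3.1, 4.5, 0.5]
grip_width: 0.0138
```

Run:
```python
from h import *
s=state();togo([.6585,.216,.058],-.465,0);print(abs(s["joint_vel"]).max())
im,d=get_image("top");hsv=cv2.cvtColor(im,cv2.COLOR_RGB2HSV);m=cv2.inRange(hsv,(22,150,90),(34,255,255))
for k in cv2.findContours(m,0,1)[0]:
    if cv2.contourArea(k)>80:
        r=cv2.minAreaRect(k);print(r,onz("top",*r[0],.033).round(3))
T0=np.load("pics/top0.npz")["im"]
for nm,u,v in[("tin_flat",397,154),("tin_red",401,361),("tin_white",139,257),("jar",668,191),("spray",676,260),("yel",655,336),("carton",150,369)]:
    u,v=int(u/1.4),int(v/1.4);t=T0[v-16:v+16,u-16:u+16];w=im[v-26:v+26,u-26:u+26]
    q=cv2.matchTemplate(w,t,cv2.TM_CCOEFF_NORMED);_,mx,_,l=cv2.minMaxLoc(q);print(nm,round(mx,3),(l[0]-10,l[1]-10))
```

```text
t 25.55 pos [0.6583 0.2168 0.0583] F [-3.1  4.5  0.5] w 0.0138 
 shift cm (cur axes) [0.06 0.06 0.03] (target axes) [0.06 0.06 0.03] turn [-0.001  0.002  0.003]
0.00176901240711393
((384.2415771484375, 326.76776123046875), (14.47767448425293, 55.63642501831055), 70.55996704101562) [ 0.222 -0.233  0.033]
((352.8301086425781, 167.34548950195312), (36.67161178588867, 10.332884788513184), 78.31063079833984) [ 0.628 -0.18   0.033]
((531.07080078125, 101.4380874633789), (15.239678382873535, 15.710038185119629), 48.8140754699707) [ 0.795 -0.666  0.033]
((102.9000015258789, 16.20000457763672), (25.000003814697266, 8.000000953674316), 53.130104064941406) [1.102 0.508 0.033]
((365.0, 8.0), (16.0, 16.0), 90.0) [ 1.094 -0.242  0.033]
tin_flat 0.999 (0, 0)
tin_red 0.815 (1, 0)
tin_white 0.999 (0, 0)
jar 0.999 (0, 0)
spray 0.998 (0, 0)
yel 0.999 (0, 0)
carton 0.808 (0, -6)
```

Run:
```python
from h import *
im,d=get_image("side");T0=np.load("pics/side0.npz")["im"]
for nm,u,v in[("carton",300,302),("red",323,217)]:
    t=T0[v-25:v+25,u-30:u+30];w=im[v-40:v+40,u-45:u+45]
    q=cv2.matchTemplate(w,t,cv2.TM_CCOEFF_NORMED);_,mx,_,l=cv2.minMaxLoc(q);print(nm,mx,l[0]-15,l[1]-15)
hand_in()
```

```text
carton 0.9992368221282959 0 0
red 0.6536700129508972 0 0
the job is handed in; nothing more can be done
```

I ran all the steps and handed the job in at about 25.6 s with the gripper still holding the dial on the third notch. The hand-in gives no verdict, so everything below rests on my own checks.

- **Blade and cover:** I picked up the smaller pry blade from the mat, slid it about 20 mm into the slot and levered the cover open with it. The cover stays open at about 1.6 rad, judged by eye. The fingers stayed on the blade handle, well clear of the cover.
- **Blade on the mat:** I laid it back and released it. It lies flat, about 5 mm from where it started.
- **Dial:** The tool turned 1.05 rad while gripping the bar. Two long bar edges measured in the side view give a dial angle of 1.02–1.06 rad. The bar's short end gave lower readings (0.91–0.96), which I discounted because it is only about 20 mm of edge and the side view is off by a few mm. The arm was at rest, with a 40 N grip set.
- **Bystanders:** Image matching showed no movement for the blue, white and yellow tins, the jar and the bottle.
    - **Carton:** It disagreed in the top view (−6 px, poor match). It matched exactly in the side view, so I think something blocked the top view.
    - **Red tin:** Its match was weak (0.65–0.82) with an offset of 1 px at most, which I put down to the arm's shadow.

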